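# Dead-weight check of domed load cells

## Task

Check the load cells with the stirrup weights: first, with the cells still empty, press the zero button fully down and let it up; then lift every weight that hangs on the rack off its peg and balance each one upright and level on the dome of a load cell of its own. When all of them stand balanced, push the latch lever all the way over, away from the robot, and leave the weights standing on the domes; leave the multimeter and the white plate where they are.

Things in the scene. Friction and masses are not known exactly. Their poses are not given: they have to be found in the camera images.
- rack: Fixed dark steel weight rack: a rail 430 mm long (along its own y) on three posts, 85 mm high, its near face 42 mm behind (own +x of) the origin, with four round steel pegs 8 mm thick pointing to its own -x, at own y = -165, -55, 55, 165 mm. Origin on the table surface, midway under the row of hanging weights. Nothing stands above the pegs.
- peg1 (a point): Point on top of the rack's first peg (own y = -165 mm), above the rack's origin line, 74 mm over the table; axes as the rack's. All pegs are alike: level, from the rail to 20 mm in front (rack's own -x) of this point, ending in an upturned tip 80 mm high above the table.
- peg2 (a point): The same point on the second peg (own y = -55 mm).
- peg3 (a point): The same point on the third peg (own y = 55 mm).
- peg4 (a point): The same point on the fourth peg (own y = 165 mm).
- zero (a joint): Zero push button: black round cap 36 mm across on a grey housing, stands alone to one side of the cells. 0 = up, 0.006 m = fully down; a spring returns it, fully down takes 5 N.
- zero_top (a point): Centre of the top of the zero button's cap.
- latch (a joint): Latch lever: black toggle, 80 mm long, on a small grey block, to the other side of the cells. It swings in the plane of world x and z: at 0 it leans 0.5 rad toward the robot (-x), at 1.0 rad (its stop) 0.5 rad away from it (+x). It stays where it is left.
- latch_tip (a point): Tip of the latch lever.
- weight1_mid (a point): Centre, half-way up, of a loose stirrup weight, 88 mm tall, own z up: a steel disc 72 mm across, 14 mm thick; two aluminium uprights 8 mm square at own y = +-26 mm; a crossbar 8 x 60 x 8 mm along own y, underside 44 mm and top 52 mm above the weight's underside; on it a round aluminium neck 18 mm across, 36 mm long, to grip by. Mass 0.33 to 0.59 kg; starts hanging on peg 1; may be absent.
- weight2_mid (a point): Centre of a weight like weight1, starting on peg 2; may be absent. All of them hang by the crossbar, the peg running through the 44 mm wide, 30 mm high opening under it, underside 30 mm above the table. To come off, a weight must rise more than 6 mm and less than 22 mm, then go at least 40 mm along the rack's own -x.
- weight3_mid (a point): Centre of a weight like weight1, starting on peg 3; may be absent. The centre of mass of each weight lies on its axis, about 12 mm above its underside, so that a fallen weight mostly ends upright.
- weight4_mid (a point): Centre of a weight like weight1, starting on peg 4; may be absent.
- cell1_top (a point): Highest point, 24 mm above the table, of a fixed load cell: a grey disc 100 mm across and 8 mm thick with a polished steel dome on it (part of a sphere of 45 mm radius, 69 mm across at its foot, 16 mm high). A weight on it tilts about 1.7 degrees per mm off centre.
- cell2_top (a point): Highest point, 24 mm above the table, of a fixed load cell: a grey disc 100 mm across and 8 mm thick with a polished steel dome on it (part of a sphere of 45 mm radius, 69 mm across at its foot, 16 mm high). A weight on it tilts about 1.7 degrees per mm off centre.
- cell3_top (a point): Highest point, 24 mm above the table, of a fixed load cell: a grey disc 100 mm across and 8 mm thick with a polished steel dome on it (part of a sphere of 45 mm radius, 69 mm across at its foot, 16 mm high). A weight on it tilts about 1.7 degrees per mm off centre.
- cell4_top (a point): Highest point, 24 mm above the table, of a fixed load cell: a grey disc 100 mm across and 8 mm thick with a polished steel dome on it (part of a sphere of 45 mm radius, 69 mm across at its foot, 16 mm high). A weight on it tilts about 1.7 degrees per mm off centre.
- meter: Bystander: red hand multimeter, 75 x 150 x 38 mm, lying loose; origin at the centre of its underside.
- fixture: Bystander: white plastic plate 80 x 140 x 12 mm with three holes, lying loose; origin at the centre of its underside.
There are look-alikes about, which are no part of the job. Leave any green look-alike of the part that bears weight1_mid alone.

How it is judged:
On the way, in this order (a step that is already met when the one before it is completed fails the run):
1. the zero button is pressed fully down while no weight is on or near a cell (all more than 40 mm away sideways) (value of joint zero above 0.0045 m and horizontal distance between each of weight1_mid, weight2_mid, weight3_mid, weight4_mid and cell1_top above 0.04 m and horizontal distance between each of weight1_mid, weight2_mid, weight3_mid, weight4_mid and cell2_top above 0.04 m and horizontal distance between each of weight1_mid, weight2_mid, weight3_mid, weight4_mid and cell3_top above 0.04 m and horizontal distance between each of weight1_mid, weight2_mid, weight3_mid, weight4_mid and cell4_top above 0.04 m), for 0.05 s.
2. all weights stand balanced on domes, let go, the latch lever not yet pushed over (angle between each of weight1_mid, weight2_mid, weight3_mid, weight4_mid's own z axis and vertical below 0.15 rad and ((horizontal distance between weight1_mid and cell1_top below 0.015 m and z of weight1_mid in the frame of cell1_top between 0.038 and 0.05 m) or (horizontal distance between weight1_mid and cell2_top below 0.015 m and z of weight1_mid in the frame of cell2_top between 0.038 and 0.05 m) or (horizontal distance between weight1_mid and cell3_top below 0.015 m and z of weight1_mid in the frame of cell3_top between 0.038 and 0.05 m) or (horizontal distance between weight1_mid and cell4_top below 0.015 m and z of weight1_mid in the frame of cell4_top between 0.038 and 0.05 m)) and ((horizontal distance between weight2_mid and cell1_top below 0.015 m and z of weight2_mid in the frame of cell1_top between 0.038 and 0.05 m) or (horizontal distance between weight2_mid and cell2_top below 0.015 m and z of weight2_mid in the frame of cell2_top between 0.038 and 0.05 m) or (horizontal distance between weight2_mid and cell3_top below 0.015 m and z of weight2_mid in the frame of cell3_top between 0.038 and 0.05 m) or (horizontal distance between weight2_mid and cell4_top below 0.015 m and z of weight2_mid in the frame of cell4_top between 0.038 and 0.05 m)) and ((horizontal distance between weight3_mid and cell1_top below 0.015 m and z of weight3_mid in the frame of cell1_top between 0.038 and 0.05 m) or (horizontal distance between weight3_mid and cell2_top below 0.015 m and z of weight3_mid in the frame of cell2_top between 0.038 and 0.05 m) or (horizontal distance between weight3_mid and cell3_top below 0.015 m and z of weight3_mid in the frame of cell3_top between 0.038 and 0.05 m) or (horizontal distance between weight3_mid and cell4_top below 0.015 m and z of weight3_mid in the frame of cell4_top between 0.038 and 0.05 m)) and ((horizontal distance between weight4_mid and cell1_top below 0.015 m and z of weight4_mid in the frame of cell1_top between 0.038 and 0.05 m) or (horizontal distance between weight4_mid and cell2_top below 0.015 m and z of weight4_mid in the frame of cell2_top between 0.038 and 0.05 m) or (horizontal distance between weight4_mid and cell3_top below 0.015 m and z of weight4_mid in the frame of cell3_top between 0.038 and 0.05 m) or (horizontal distance between weight4_mid and cell4_top below 0.015 m and z of weight4_mid in the frame of cell4_top between 0.038 and 0.05 m)) and contact force between the fingers and weight1 below 0.2 N and contact force between the fingers and weight2 below 0.2 N and contact force between the fingers and weight3 below 0.2 N and contact force between the fingers and weight4 below 0.2 N and value of joint latch below 0.5 rad), for 0.5 s.
3. the latch lever is pushed all the way over with all weights standing on domes (value of joint latch above 0.85 rad and angle between each of weight1_mid, weight2_mid, weight3_mid, weight4_mid's own z axis and vertical below 0.15 rad and ((horizontal distance between weight1_mid and cell1_top below 0.015 m and z of weight1_mid in the frame of cell1_top between 0.038 and 0.05 m) or (horizontal distance between weight1_mid and cell2_top below 0.015 m and z of weight1_mid in the frame of cell2_top between 0.038 and 0.05 m) or (horizontal distance between weight1_mid and cell3_top below 0.015 m and z of weight1_mid in the frame of cell3_top between 0.038 and 0.05 m) or (horizontal distance between weight1_mid and cell4_top below 0.015 m and z of weight1_mid in the frame of cell4_top between 0.038 and 0.05 m)) and ((horizontal distance between weight2_mid and cell1_top below 0.015 m and z of weight2_mid in the frame of cell1_top between 0.038 and 0.05 m) or (horizontal distance between weight2_mid and cell2_top below 0.015 m and z of weight2_mid in the frame of cell2_top between 0.038 and 0.05 m) or (horizontal distance between weight2_mid and cell3_top below 0.015 m and z of weight2_mid in the frame of cell3_top between 0.038 and 0.05 m) or (horizontal distance between weight2_mid and cell4_top below 0.015 m and z of weight2_mid in the frame of cell4_top between 0.038 and 0.05 m)) and ((horizontal distance between weight3_mid and cell1_top below 0.015 m and z of weight3_mid in the frame of cell1_top between 0.038 and 0.05 m) or (horizontal distance between weight3_mid and cell2_top below 0.015 m and z of weight3_mid in the frame of cell2_top between 0.038 and 0.05 m) or (horizontal distance between weight3_mid and cell3_top below 0.015 m and z of weight3_mid in the frame of cell3_top between 0.038 and 0.05 m) or (horizontal distance between weight3_mid and cell4_top below 0.015 m and z of weight3_mid in the frame of cell4_top between 0.038 and 0.05 m)) and ((horizontal distance between weight4_mid and cell1_top below 0.015 m and z of weight4_mid in the frame of cell1_top between 0.038 and 0.05 m) or (horizontal distance between weight4_mid and cell2_top below 0.015 m and z of weight4_mid in the frame of cell2_top between 0.038 and 0.05 m) or (horizontal distance between weight4_mid and cell3_top below 0.015 m and z of weight4_mid in the frame of cell3_top between 0.038 and 0.05 m) or (horizontal distance between weight4_mid and cell4_top below 0.015 m and z of weight4_mid in the frame of cell4_top between 0.038 and 0.05 m))), for 0.2 s.
At the end, for the whole second after the job is handed in: Every weight present stands on a load cell's dome, tilted less than 0.15 rad (8.6 degrees), its centre within 15 mm sideways of the dome's top; the latch lever is past 0.85 rad of 1.0; the zero button is up (all of step 3 and value of joint zero below 0.002 m); the robot touches nothing.
It fails at once if the multimeter is pushed more than 30 mm from its place (distance of meter from where it was at the start of the episode above 0.03 m).
It fails at once if the white plate is pushed more than 30 mm from its place (distance of fixture from where it was at the start of the episode above 0.03 m).
Of weight1, weight2, weight3, weight4 only 3 to 4 are there at a start; the rules pass over those that are not, and their reading is None.
At some moment in a run one of weight1, weight2, weight3, weight4 may be knocked a few centimetres aside while the robot is not near it.
Once in a run the grip may slacken for a moment while it holds something.
It also fails if it takes over 210 s, if anything falls off the work surface, if the arm or the gripper's body presses on something with over 40 N, if the wrist force passes 120 N, or if a joint passes its speed limit or range.

## Robot

A 7-joint arm with a two-finger parallel gripper is mounted at the origin on the work surface. World frame = base frame: x ahead of the robot, y to its left, z up, the work surface at z = 0. Lengths are in m, angles in rad, forces in N, time in s.
With the tool pointing down it reaches from about 0.4 to 0.85 m from the base axis. Payload 10.4 kg.
Tool frame: the origin (TCP) lies at the very end of the fingers, on their centre line; the grasp point (between the pads) lies 19 mm behind it; z points along the fingers, y is the line along which they close (so a half turn about z gives the same grasp; the last joint's range is limited). The gripper opens to 85 mm and grips with 20 to 120 N. Pads are 22 mm wide; open, the fingers measure 114 mm over their backs; the gripper's body (76 mm by 85 mm) begins 54 mm behind the grasp point. The pads swing forward as they close: fully open they stand 13 mm farther back than shut.
Start: joints at [-1.266, 0.332, -0.065, 1.46, 0.022, 1.35, -0.088], TCP at [0.201, 0.592, 0.21] pointing down, gripper open.
Joint ranges: [-2.6, 2.6], [-0.5, 2.12], [-1.47, 1.34], [0.16, 2.42], [-1.27, 4.41], [0.06, 2.06], [-2.6, 2.6]. Speed limits (rad/s): [2.22, 2.22, 2.79, 2.79, 3.14, 3.14, 3.14].

## Interface

Orientations are given as a unit quaternion [w, x, y, z].
In Python, from rig import * gives the robot as it stands.
- The arm moves only by the tool jog_arm, never from a script. Its argument "deltas" is a list of rows, each an object with "delta_rot": the turn, a rotation vector about the tool's x, y, z in degrees, a list of three; "delta_pos": the shift along the tool's x, y, z in m, a list of three; "hand": the finger opening in m, from 0 to 0.0854. A call has 1 to 10 rows; each row is the pose to reach, as a shift and turn from the pose commanded when the call began, along the tool's axes at that moment; what a row does not reach only later rows make up. A row lasts 1/12 s, in which the tool goes at most 41.7 mm and 7.16 degrees, less where a joint would pass 70% of its speed; a pose out of reach is approached as far as the arm can. A call with a gripper value outside its range is refused whole. The fingers move at their own pace and stop on an object; the grip force is fixed at half the most. Time passes only in rows, so rows that repeat a pose let the fingers close. It gives the time, the measured TCP pose, the force, the opening and the grip force at its end, in the units of the state.
- state(): the state, without advancing time (a new reading comes with each control period).
- read_camera(name): name is "side" or "top"; returns the picture (384x512x3 uint8, red, green, blue); there is no depth.
- camera_model(name): a dict with "fx", "fy", "cx", "cy" (pixels), "k1" (the pictures are not rectified: a ray, as slopes to the right and down, at radius r is drawn at 1 + k1 r^2 times it, then the intrinsics apply), "R" (3x3) and "t" (3): a world point X has camera coordinates R X + t. Camera axes: x right, y down, z forward; pixel columns grow to the right and rows downward; lengths in m; the calibration is good to about 2 mm. A picture is of the moment at which its call begins. camera_model takes no time and is no camera call.
- hand_in(): hands the job in; it is judged then, once.
The state is a dict: "t": time; "joint_pos": joint angles; "qd": joint speeds; "effort": joint torques, N m; "eef_pos": TCP position; "eef_rot": TCP orientation; "contact_force": force on the tool from outside, world axes, zero at the start; "ft_torque": the same for the moment, N m; "width": finger opening in m; "grasp_force": force on a finger pad.
Only numpy, scipy, OpenCV 4.12 (cv2) and the standard library are available. Lean on these libraries where they do the work, as an engineer would, in place of code of your own. Each camera call takes 0.05 s, during which the arm holds its last target. There are 200 camera calls.

## Working session

There is one attempt and no reset: what is moved stays moved. The work goes in short steps, Python scripts to look and compute and a tool call to move; the robot and the scene stay as the last step left them, time stands still between calls to the robot, and variables do not carry over. Pictures are saved under pics/ and viewed, at most 14 in all, crops included, and the job is handed in when it is done.

Besides the shell and the picture viewer there is one more tool, called by a JSON object that holds its "op" and its "data". jog_arm: Moves the arm, as the interface text tells. Its arguments: {"type":"object","properties":{"deltas":{"type":"array","items":{"type":"object","properties":{"delta_rot":{"type":"array","items":{"type":"number"}},"delta_pos":{"type":"array","items":{"type":"number"}},"hand":{"type":"number"}}}}},"required":["deltas"]}

```bash
mkdir -p pics; cat > h.py <<'E'
from rig import *
import numpy as np, cv2
from scipy.spatial.transform import Rotation as Rn
def snap(n,f,crop=None,s=1):
    im=read_camera(n)[:,:,::-1].copy(); cv2.imwrite('pics/raw_'+f,im)
    if crop: im=im[crop[1]:crop[3],crop[0]:crop[2]]
    cv2.imwrite('pics/'+f,cv2.resize(im,None,fx=s,fy=s,interpolation=cv2.INTER_CUBIC))
def M(n):
    c=camera_model(n); return c,np.array(c['R']),np.array(c['t'])
def proj(n,X):
    c,R,t=M(n); p=R@np.array(X)+t; a=p[:2]/p[2]; a=a*(1+c['k1']*(a@a)); return np.array([c['fx']*a[0]+c['cx'],c['fy']*a[1]+c['cy']])
def back(n,uv,z):
    c,R,t=M(n); d=np.array([(uv[0]-c['cx'])/c['fx'],(uv[1]-c['cy'])/c['fy']]); a=d.copy()
    for _ in range(20): a=d/(1+c['k1']*(a@a))
    r=R.T@np.array([a[0],a[1],1]); o=-R.T@t; return o+r*(z-o[2])/r[2]
def tool(target):  # shift in tool axes
    s=state(); q=s['eef_rot']; R=Rn.from_quat([q[1],q[2],q[3],q[0]])
    return R.inv().apply(np.array(target)-s['eef_pos'])
E
python3 - <<'E'
from h import *
snap('top','t0.png',None,1.56);snap('side','s0.png',None,1.56)
s=state();print(s)
for n in('top','side'):
    c,R,t=M(n);print(n,c['fx'],-R.T@t,R[2])
E
```

```text
{'t': 0.1, 'joint_pos': array([-1.26561865,  0.33279111, -0.06473   ,  1.46087088,  0.02158487,
        1.34989362, -0.0884823 ]), 'qd': array([-0.00028453, -0.00067067, -0.00218903,  0.00024925,  0.00033294,
        0.00041852, -0.00097041]), 'effort': array([ 9.76592892e-04, -6.26741624e+01,  4.89165005e-02, -3.92431855e+01,
        1.63273030e-02,  6.85271967e-03,  3.35426159e-05]), 'eef_pos': array([0.20107595, 0.59138286, 0.20930008]), 'eef_rot': array([-8.68836608e-05,  1.63125423e-01,  9.86605136e-01, -6.28108726e-04]), 'contact_force': array([0.34058477, 0.12682356, 0.00530792]), 'ft_torque': array([-0.01095557, -0.05715897, -0.0359609 ]), 'grasp_force': 0.0, 'width': 0.08510741115694263}
top 418.4652451892577 [0.26658234 0.00192041 1.26528695] [ 0.21304355 -0.00629717 -0.97702241]
side 436.9057161190787 [ 0.44046708 -1.09006403  0.74351253] [ 0.07372317  0.84647116 -0.52730586]
```

View pics/t0.png

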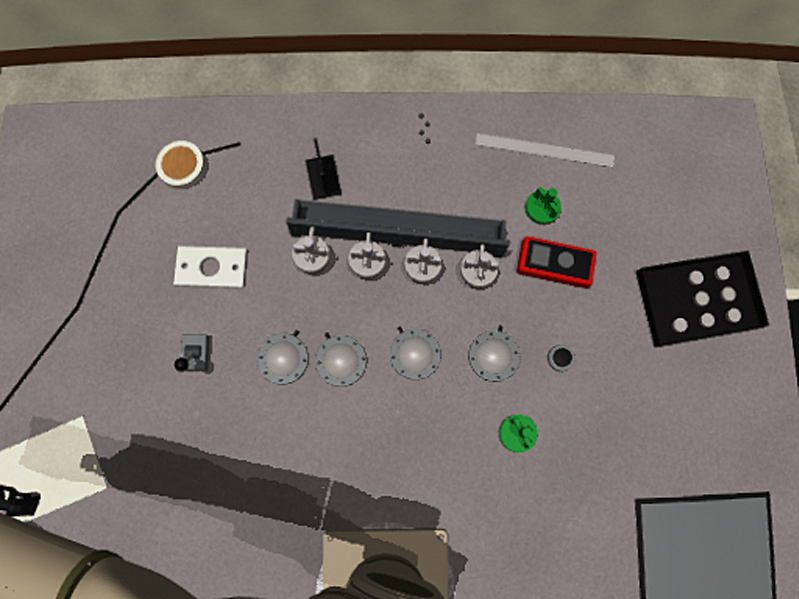

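View pics/s0.png

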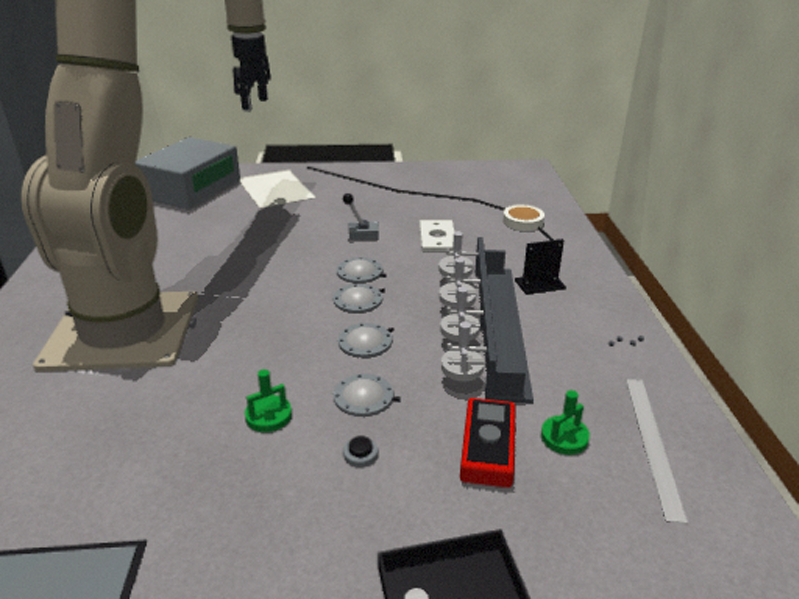

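Top view: four steel weights hang at about (312,253), (368,258), (423,263) and (480,267). The four cells are at (284,357), (341,359), (415,353) and (494,354), the button at (562,357) and the latch knob at (182,365). The green weights at (543,205) and (518,433) are look-alikes, because they are green and stand off the rack. I'll confirm this in crops.

```bash
python3 - <<'E'
from h import *
im=cv2.imread('pics/raw_t0.png')
a=cv2.resize(im[130:190,180:330],None,fx=5.3,fy=5.3,interpolation=cv2.INTER_CUBIC)
b=cv2.resize(im[205:255,105:245],None,fx=5.3,fy=5.3,interpolation=cv2.INTER_CUBIC)
c=cv2.resize(im[205:255,235:385],None,fx=5.3,fy=5.3,interpolation=cv2.INTER_CUBIC)
cv2.imwrite('pics/c1.png',a);b=np.hstack([b,np.zeros((b.shape[0],c.shape[1]-b.shape[1],3),np.uint8)]);cv2.imwrite('pics/c2.png',np.vstack([b,c]))
s=cv2.imread('pics/raw_s0.png');cv2.imwrite('pics/c3.png',cv2.resize(s[120:300,205:345],None,fx=3.3,fy=3.3,interpolation=cv2.INTER_CUBIC))
E
```

```text
(no output)
```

View pics/c1.png

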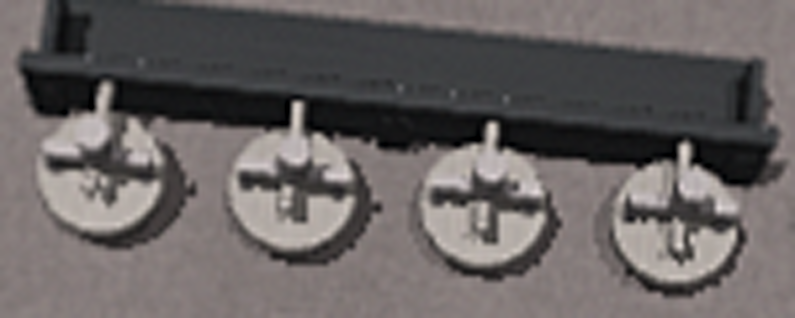

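View pics/c2.png

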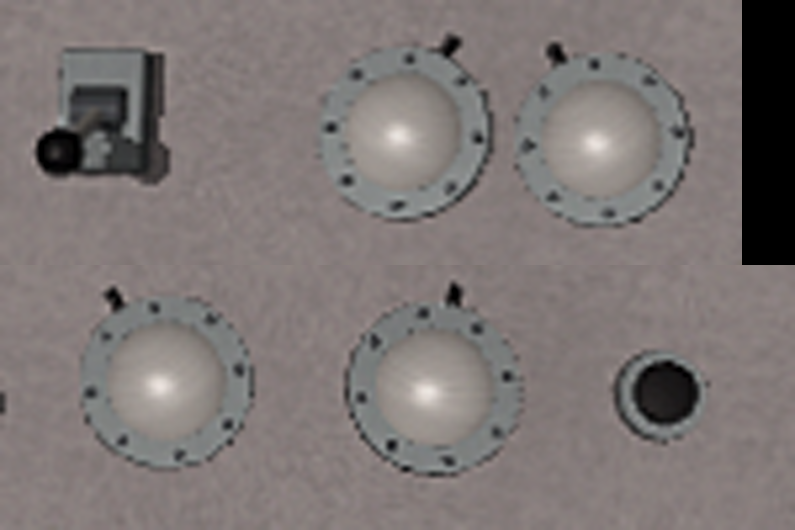

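View pics/c3.png

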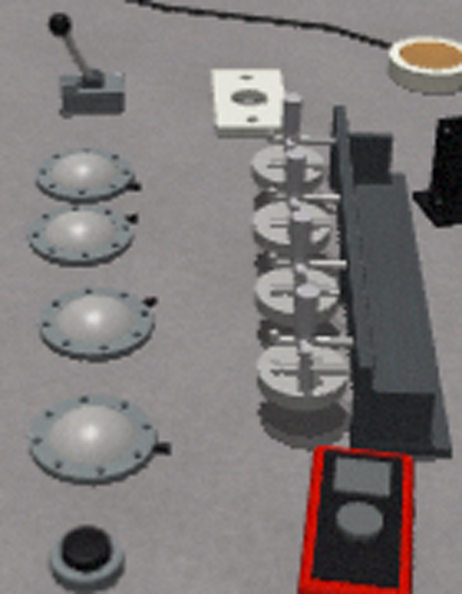

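The crops confirm four steel weights on the pegs, none green. I read the disc, cell, cap and knob centres by eye and will check them by overlaying them on both views.

```bash
python3 - <<'E'
from h import *
k=5.3
W={n:back('top',(180+u/k,130+v/k),.042) for n,u,v in [('A',101.5,174),('B',293,191),('C',483,207),('D',676,223)]}
C={n:back('top',(x0+u/k,205+v/k),.007) for n,x0,u,v in [('a',105,406,132.5),('b',105,604,140),('c',235,166,117),('d',235,434,124)]}
B=back('top',(235+666/k,205+128/k),.03);L=back('top',(105+59/k,205+152/k),.09)
for d in(W,C):
    for n in d: print(n,d[n].round(4))
print('but',B.round(4),'latch',L.round(4))
th=np.linspace(0,2*np.pi,60)
out=[]
for cam,(x0,y0,x1,y1),s in [('top',(105,130,385,260),2.8),('side',(205,120,345,300),3.3)]:
    im=cv2.imread(f'pics/raw_{cam[0]}0.png')[y0:y1,x0:x1]; im=cv2.resize(im,None,fx=s,fy=s,interpolation=cv2.INTER_CUBIC)
    def ring(c,r,z,col):
        p=np.array([proj(cam,(c[0]+r*np.cos(a),c[1]+r*np.sin(a),z)) for a in th]); p=((p-[x0-.0,y0-.0])*s).astype(np.int32); cv2.polylines(im,[p],True,col,1)
    for w in W.values(): ring(w,.036,.044,(0,0,255)); ring(w,.009,.118,(255,0,0))
    for c in C.values(): ring(c,.05,.008,(0,255,0)); ring(c,.002,.024,(0,0,255))
    ring(B,.018,.03,(0,255,255)); ring(L,.006,.09,(0,255,255))
    cv2.imwrite(f'pics/ov_{cam}.png',im); out.append(im)
h=max(i.shape[0] for i in out)
E
```

```text
A [0.641  0.1376 0.042 ]
B [0.6293 0.0274 0.042 ]
C [ 0.6184 -0.0815  0.042 ]
D [ 0.6077 -0.1922  0.042 ]
a [0.4401 0.1926 0.007 ]
b [0.4346 0.0791 0.007 ]
c [ 0.446  -0.0646  0.007 ]
d [ 0.4397 -0.2185  0.007 ]
but [ 0.432 -0.347  0.03 ] latch [0.4196 0.3682 0.09  ]
```

View pics/ov_side.png

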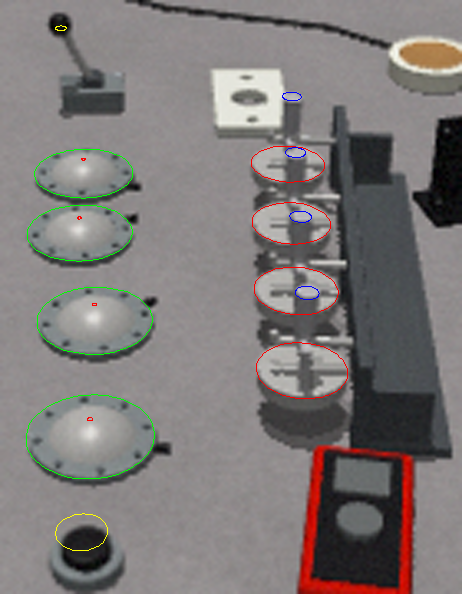

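View pics/ov_top.png

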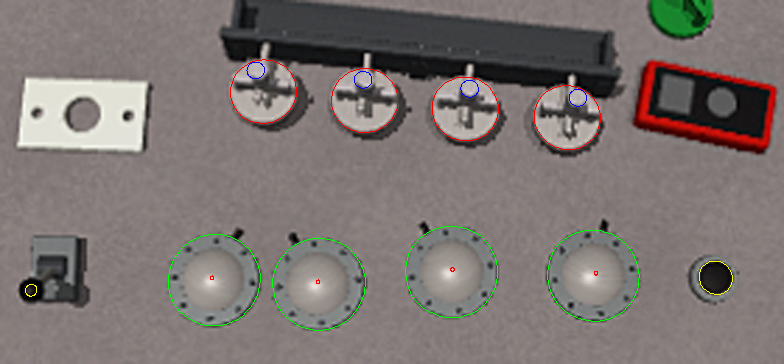

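The overlay fits to about 2 mm in both views. The side view puts the cells about 2 mm further in +x, so I'll split that difference. I'm moving now, first turning the tool square to the world.

{"op": "jog_arm", "data": {"deltas": [{"delta_pos": [-0.313,-0.148,0],"delta_rot": [0,0,-18.8],"hand": 0},{"delta_pos": [-0.313,-0.148,0],"delta_rot": [0,0,-18.8],"hand": 0},{"delta_pos": [-0.313,-0.148,0],"delta_rot": [0,0,-18.8],"hand": 0},{"delta_pos": [-0.313,-0.148,0],"delta_rot": [0,0,-18.8],"hand": 0},{"delta_pos": [-0.313,-0.148,0],"delta_rot": [0,0,-18.8],"hand": 0},{"delta_pos": [-0.313,-0.148,0],"delta_rot": [0,0,-18.8],"hand": 0},{"delta_pos": [-0.313,-0.148,0],"delta_rot": [0,0,-18.8],"hand": 0},{"delta_pos": [-0.313,-0.148,0],"delta_rot": [0,0,-18.8],"hand": 0},{"delta_pos": [-0.313,-0.148,0],"delta_rot": [0,0,-18.8],"hand": 0},{"delta_pos": [-0.313,-0.148,0],"delta_rot": [0,0,-18.8],"hand": 0}]}}

```text
t: 0.93
eef_pos: [0.4536, 0.346, 0.2097]
eef_rot: [0.0, 0.004, 1.0, -0.001]
contact_force: [-0.1, -0.5, -0.5]
width: -0.0003
grasp_force: 0.0
```

{"op": "jog_arm", "data": {"deltas": [{"delta_pos": [0.018,-0.36,0]},{"delta_pos": [0.018,-0.36,0]},{"delta_pos": [0.018,-0.36,0]},{"delta_pos": [0.018,-0.36,0]},{"delta_pos": [0.018,-0.36,0]},{"delta_pos": [0.018,-0.36,0]},{"delta_pos": [0.018,-0.36,0]},{"delta_pos": [0.018,-0.36,0]},{"delta_pos": [0.018,-0.36,0]},{"delta_pos": [0.018,-0.36,0]}]}}

```text
schema error: expected keys delta_rot, delta_pos, hand
```

{"op": "jog_arm", "data": {"deltas": [{"delta_pos": [0,-0.335,0.0]},{"delta_pos": [0,-0.335,0]},{"delta_pos": [0,-0.335,0]},{"delta_pos": [0,-0.335,0]},{"delta_pos": [0,-0.335,0]},{"delta_pos": [0,-0.335,0]},{"delta_pos": [0,-0.335,0]},{"delta_pos": [0,-0.335,0]},{"delta_pos": [0,-0.335,0]},{"delta_pos": [0,-0.335,0]}]}}

```text
schema error: expected keys delta_rot, delta_pos, hand
```

{"op": "jog_arm", "data": {"deltas": [{"delta_pos": [0,0,0.03]},{"delta_pos": [0,0,0.07]},{"delta_pos": [0,0,0.11]},{"delta_pos": [0,0,0.14]},{"delta_pos": [0,0,0.16]},{"delta_pos": [0,0,0.17]},{"delta_pos": [0,0,0.17]}]}}

```text
schema error: expected keys delta_rot, delta_pos, hand
```

```bash
python3 - <<'E'
from h import *
s=state();print(s['eef_pos'],s['contact_force'],s['eef_rot'])
snap('side','s1.png',(205,220,285,310),5)
im=cv2.imread('pics/s1.png')
E
```

```text
[0.45363012 0.34603441 0.20974994] [-0.09591865 -0.50086782 -0.54954832] [ 4.71838958e-04  3.73261337e-03  9.99992523e-01 -8.94192856e-04]
```

View pics/s1.png

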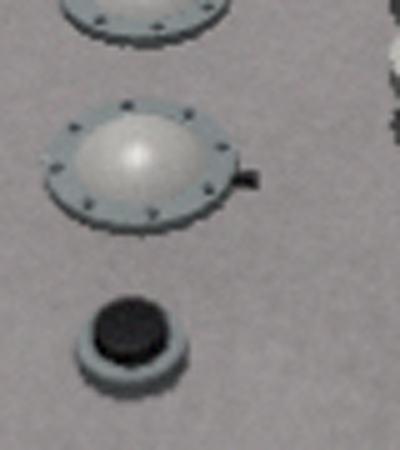

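The button cap is intact with its centre at crop (131,328), which is raw (231.2,285.6). The arm is not there yet: every row needs all three keys.

{"op": "jog_arm", "data": {"deltas": [{"delta_pos": [0.018,-0.36,0],"delta_rot": [0,0,0],"hand": 0},{"delta_pos": [0.018,-0.36,0],"delta_rot": [0,0,0],"hand": 0},{"delta_pos": [0.018,-0.36,0],"delta_rot": [0,0,0],"hand": 0},{"delta_pos": [0.018,-0.36,0],"delta_rot": [0,0,0],"hand": 0},{"delta_pos": [0.018,-0.36,0],"delta_rot": [0,0,0],"hand": 0},{"delta_pos": [0.018,-0.36,0],"delta_rot": [0,0,0],"hand": 0},{"delta_pos": [0.018,-0.36,0],"delta_rot": [0,0,0],"hand": 0},{"delta_pos": [0.018,-0.36,0],"delta_rot": [0,0,0],"hand": 0},{"delta_pos": [0.018,-0.36,0],"delta_rot": [0,0,0],"hand": 0},{"delta_pos": [0.018,-0.36,0],"delta_rot": [0,0,0],"hand": 0}]}}

```text
t: 1.82
eef_pos: [0.4314, -0.0136, 0.2102]
eef_rot: [0.0, 0.003, 1.0, 0.0]
contact_force: [-0.4, -0.3, 0.4]
width: 0.0002
grasp_force: 0.0
```

{"op": "jog_arm", "data": {"deltas": [{"delta_pos": [0,-0.335,0],"delta_rot": [0,0,0],"hand": 0},{"delta_pos": [0,-0.335,0],"delta_rot": [0,0,0],"hand": 0},{"delta_pos": [0,-0.335,0],"delta_rot": [0,0,0],"hand": 0},{"delta_pos": [0,-0.335,0],"delta_rot": [0,0,0],"hand": 0},{"delta_pos": [0,-0.335,0],"delta_rot": [0,0,0],"hand": 0},{"delta_pos": [0,-0.335,0],"delta_rot": [0,0,0],"hand": 0},{"delta_pos": [0,-0.335,0],"delta_rot": [0,0,0],"hand": 0},{"delta_pos": [0,-0.335,0],"delta_rot": [0,0,0],"hand": 0},{"delta_pos": [0,-0.335,0],"delta_rot": [0,0,0],"hand": 0},{"delta_pos": [0,-0.335,0],"delta_rot": [0,0,0],"hand": 0}]}}

```text
t: 2.65
eef_pos: [0.4319, -0.3452, 0.2091]
eef_rot: [-0.001, 0.001, 1.0, -0.0]
contact_force: [0.9, 0.8, 0.9]
width: 0.0004
grasp_force: 0.0
```

```bash
python3 - <<'E'
from h import *
from scipy.optimize import least_squares
s=state();print(s['t'],s['eef_pos'],s['contact_force'],s['eef_rot'])
ut=np.array([235+666/5.3,205+128/5.3]);us=np.array([231.2,285.6])
r=least_squares(lambda X:np.r_[proj('top',X)-ut,proj('side',X)-us],[.43,-.35,.02]);print(r.x,r.fun)
E
```

```text
2.65 [ 0.43191033 -0.34518422  0.20912377] [0.91223964 0.83510173 0.85491837] [-1.15406715e-03  1.00601924e-03  9.99998755e-01 -3.83433509e-04]
[ 0.4343344  -0.35002053  0.01912521] [-0.03826749 -0.29389522 -0.2206393   0.0381656 ]
```

{"op": "jog_arm", "data": {"deltas": [{"delta_pos": [-0.002,-0.003,0.04],"delta_rot": [0,0,0],"hand": 0},{"delta_pos": [-0.002,-0.003,0.08],"delta_rot": [0,0,0],"hand": 0},{"delta_pos": [-0.002,-0.003,0.12],"delta_rot": [0,0,0],"hand": 0},{"delta_pos": [-0.002,-0.003,0.15],"delta_rot": [0,0,0],"hand": 0},{"delta_pos": [-0.002,-0.003,0.17],"delta_rot": [0,0,0],"hand": 0},{"delta_pos": [-0.002,-0.003,0.18],"delta_rot": [0,0,0],"hand": 0},{"delta_pos": [-0.002,-0.003,0.183],"delta_rot": [0,0,0],"hand": 0},{"delta_pos": [-0.002,-0.003,0.186],"delta_rot": [0,0,0],"hand": 0}]}}

```text
t: 3.32
eef_pos: [0.4352, -0.3462, 0.0245]
eef_rot: [0.0, -0.001, 1.0, 0.0]
contact_force: [0.9, -0.2, 0.4]
width: 0.0
grasp_force: 0.0
```

{"op": "jog_arm", "data": {"deltas": [{"delta_pos": [0,0,0.002],"delta_rot": [0,0,0],"hand": 0},{"delta_pos": [0,0,0.004],"delta_rot": [0,0,0],"hand": 0},{"delta_pos": [0,0,0.006],"delta_rot": [0,0,0],"hand": 0},{"delta_pos": [0,0,0.006],"delta_rot": [0,0,0],"hand": 0}]}}

```text
t: 3.65
eef_pos: [0.4345, -0.3471, 0.0183]
eef_rot: [0.0, -0.0, 1.0, -0.0]
contact_force: [-0.4, 0.8, 0.4]
width: 0.0002
grasp_force: 0.0
```

{"op": "jog_arm", "data": {"deltas": [{"delta_pos": [0,0,0.002],"delta_rot": [0,0,0],"hand": 0},{"delta_pos": [0,0,0.004],"delta_rot": [0,0,0],"hand": 0},{"delta_pos": [0,0,0.006],"delta_rot": [0,0,0],"hand": 0},{"delta_pos": [0,0,0.006],"delta_rot": [0,0,0],"hand": 0}]}}

```text
t: 3.98
eef_pos: [0.434, -0.347, 0.0116]
eef_rot: [-0.0, -0.0, 1.0, 0.0]
contact_force: [-0.3, 1.4, 0.2]
width: 0.0001
grasp_force: 0.0
```

```bash
python3 - <<'E'
from h import *
s=state();print(s['eef_pos'],s['contact_force'])
snap('side','s2.png',(190,230,290,310),4);snap('top','t2.png',(325,205,385,265),4)
a=cv2.imread('pics/s2.png');b=cv2.imread('pics/t2.png');b=cv2.copyMakeBorder(b,0,a.shape[0]-b.shape[0],0,0,0);cv2.imwrite('pics/st2.png',np.hstack([a,b]))
E
```

```text
[ 0.43395927 -0.34699575  0.01155749] [-0.26685975  1.41000125  0.15391577]
```

View pics/st2.png

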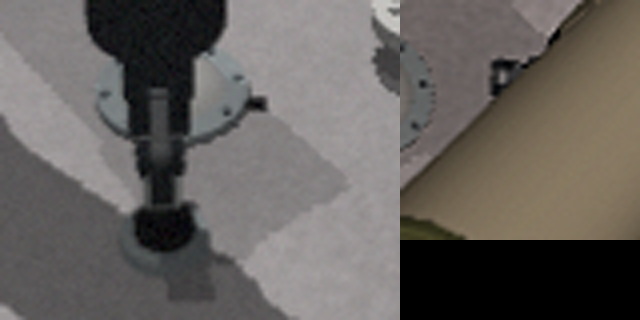

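The fingertips (about crop (170,205)) are right over the cap (165,228) and barely at its surface, so I'll keep going down.

{"op": "jog_arm", "data": {"deltas": [{"delta_pos": [0,-0.002,0.002],"delta_rot": [0,0,0],"hand": 0},{"delta_pos": [0,-0.002,0.004],"delta_rot": [0,0,0],"hand": 0},{"delta_pos": [0,-0.002,0.005],"delta_rot": [0,0,0],"hand": 0},{"delta_pos": [0,-0.002,0.005],"delta_rot": [0,0,0],"hand": 0}]}}

```text
t: 4.42
eef_pos: [0.4339, -0.3491, 0.0066]
eef_rot: [-0.0, -0.0, 1.0, 0.0]
contact_force: [-0.4, -0.2, 0.2]
width: 0.0
grasp_force: 0.0
```

```bash
python3 - <<'E'
from h import *
s=state();print(s['eef_pos'],s['contact_force'],s['ft_torque'],s['effort'])
print('tcp px at s2',(proj('side',(.434,-.347,.0116))-[190,230])*4,'now',(proj('side',s['eef_pos'])-[190,230])*4)
snap('side','s3.png',(190,230,290,310),7)
E
```

```text
[ 0.4339049  -0.34908208  0.00662369] [-0.35538091 -0.17345716  0.1735831 ] [-0.00982332 -0.03395623  0.04378022] [ 1.28490161e-01 -5.11272848e+01  1.23346925e+01 -2.99533367e+01
 -1.87704375e-02 -6.91306894e-02  3.29122832e-02]
tcp px at s2 [163.55850026 228.38814709] now [163.63603592 237.30877958]
```

View pics/s3.png

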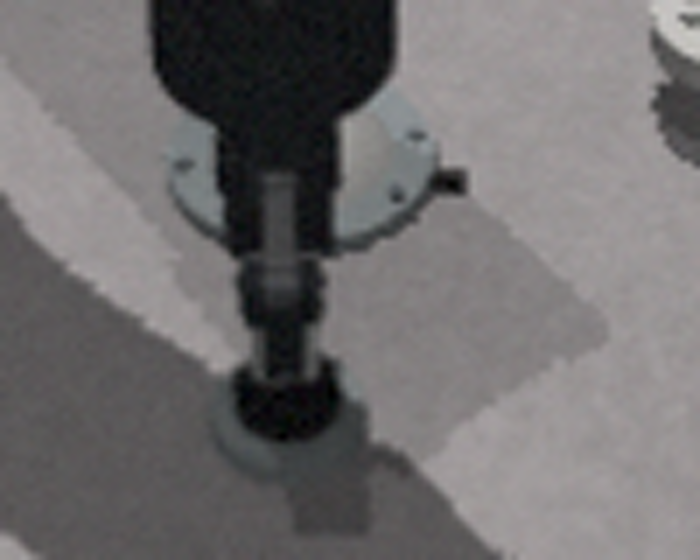

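{"op": "jog_arm", "data": {"deltas": [{"delta_pos": [0,0,0.001],"delta_rot": [0,0,0],"hand": 0},{"delta_pos": [0,0,0.002],"delta_rot": [0,0,0],"hand": 0},{"delta_pos": [0,0,0.002],"delta_rot": [0,0,0],"hand": 0}]}}

```text
t: 4.72
eef_pos: [0.4341, -0.3491, 0.0048]
eef_rot: [-0.0, -0.0, 1.0, 0.0]
contact_force: [-0.1, -0.7, 1.0]
width: -0.0003
grasp_force: 0.0
```

{"op": "jog_arm", "data": {"deltas": [{"delta_pos": [0,0,0.001],"delta_rot": [0,0,0],"hand": 0},{"delta_pos": [0,0,0.002],"delta_rot": [0,0,0],"hand": 0},{"delta_pos": [0,0,0.003],"delta_rot": [0,0,0],"hand": 0},{"delta_pos": [0,0,0.003],"delta_rot": [0,0,0],"hand": 0}]}}

```text
t: 5.05
eef_pos: [0.4341, -0.3491, 0.0017]
eef_rot: [-0.0, -0.0, 1.0, 0.0]
contact_force: [-0.6, 0.7, 0.2]
width: -0.0002
grasp_force: 0.0
```

{"op": "jog_arm", "data": {"deltas": [{"delta_pos": [0,0,0.001],"delta_rot": [0,0,0],"hand": 0},{"delta_pos": [0,0,0.002],"delta_rot": [0,0,0],"hand": 0},{"delta_pos": [0,0,0.003],"delta_rot": [0,0,0],"hand": 0},{"delta_pos": [0,0,0.003],"delta_rot": [0,0,0],"hand": 0}]}}

```text
t: 5.38
eef_pos: [0.4342, -0.3492, -0.0011]
eef_rot: [0.0, -0.0, 1.0, 0.0]
contact_force: [-0.2, -0.4, 2.5]
width: 0.0
grasp_force: 1.2
```

```bash
python3 - <<'E'
from h import *
s=state();print(s['eef_pos'],s['contact_force'],s['ft_torque'])
snap('side','s4.png',(190,230,290,310),4)
a=cv2.resize(cv2.imread('pics/raw_s0.png')[270:310,215:250],None,fx=7,fy=7,interpolation=cv2.INTER_CUBIC)
b=cv2.resize(cv2.imread('pics/raw_s4.png')[270:310,215:250],None,fx=7,fy=7,interpolation=cv2.INTER_CUBIC)
c=cv2.resize(cv2.imread('pics/raw_s2.png')[270:310,215:250],None,fx=7,fy=7,interpolation=cv2.INTER_CUBIC)
o=np.hstack([a,c,b]);o=np.clip(o.astype(float)*2,0,255).astype(np.uint8);cv2.imwrite('pics/cmp.png',o)
E
```

```text
[ 0.43418646 -0.34917723 -0.00108616] [-0.24258932 -0.42580392  2.51683248] [0.11260582 0.04220639 0.08694147]
```

View pics/cmp.png

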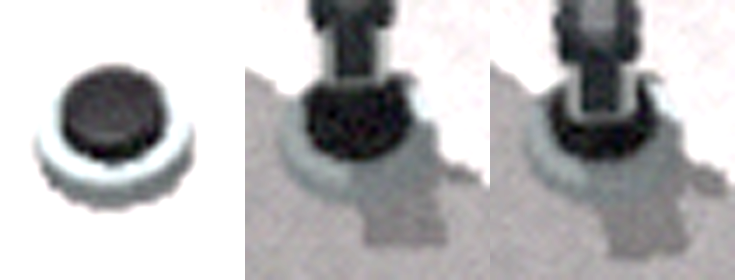

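The right panel shows the tip seated on the cap with 2.5 N, so the fingers end well above the reported TCP. I'll press on and measure that offset from these pictures.

{"op": "jog_arm", "data": {"deltas": [{"delta_pos": [0,0,0.001],"delta_rot": [0,0,0],"hand": 0},{"delta_pos": [0,0,0.002],"delta_rot": [0,0,0],"hand": 0},{"delta_pos": [0,0,0.003],"delta_rot": [0,0,0],"hand": 0},{"delta_pos": [0,0,0.004],"delta_rot": [0,0,0],"hand": 0},{"delta_pos": [0,0,0.004],"delta_rot": [0,0,0],"hand": 0}]}}

```text
t: 5.85
eef_pos: [0.4342, -0.3492, -0.0051]
eef_rot: [0.0, -0.0, 1.0, 0.0]
contact_force: [-0.4, 0.6, 4.3]
width: -0.0002
grasp_force: 2.4
```

```bash
python3 - <<'E'
from h import *
for z in (.005,.01,.015,.02,.025,.03,.035): print(z,proj('side',(.434,-.347,z)),proj('side',(.434,-.349,z)))
print(state()['effort'])
E
```

```text
0.005 [230.95372815 289.18404244] [230.96545403 289.81200262]
0.01 [230.90521186 287.60421855] [230.91690347 288.23099136]
0.015 [230.85640337 286.01662378] [230.86806016 286.6421927 ]
0.02 [230.80729985 284.42119354] [230.81892125 285.04554183]
0.025 [230.75789843 282.81786244] [230.76948385 283.44097315]
0.03 [230.70819619 281.20656431] [230.71974503 281.82842026]
0.035 [230.65819017 279.58723213] [230.66970183 280.20781593]
[ 5.84620982e-02 -4.99572229e+01  1.19048497e+01 -2.81162488e+01
 -5.42835693e-02 -4.02710410e-01  2.07625120e-02]
```

{"op": "jog_arm", "data": {"deltas": [{"delta_pos": [0,0,0.001],"delta_rot": [0,0,0],"hand": 0},{"delta_pos": [0,0,0.002],"delta_rot": [0,0,0],"hand": 0},{"delta_pos": [0,0,0.002],"delta_rot": [0,0,0],"hand": 0}]}}

```text
t: 6.1
eef_pos: [0.4343, -0.3493, -0.0055]
eef_rot: [0.0, 0.0, 1.0, 0.001]
contact_force: [-7.5, 6.2, 25.8]
width: 0.0002
grasp_force: 12.8
```

The button bottomed out (25.8 N at the hard stop), which is fully down. The real fingertips, shut, lie about 16 mm above the reported TCP, and I'll allow for that. Next I release the button and move over weight D (the right-most).

{"op": "jog_arm", "data": {"deltas": [{"delta_pos": [0,0,-0.03],"delta_rot": [0,0,0],"hand": 0},{"delta_pos": [0,0,-0.07],"delta_rot": [0,0,0],"hand": 0.05},{"delta_pos": [0,0,-0.11],"delta_rot": [0,0,0],"hand": 0.05},{"delta_pos": [0,0,-0.15],"delta_rot": [0,0,0],"hand": 0.05},{"delta_pos": [-0.025,0.022,-0.17],"delta_rot": [0,0,0],"hand": 0.05},{"delta_pos": [-0.05,0.045,-0.18],"delta_rot": [0,0,0],"hand": 0.05},{"delta_pos": [-0.08,0.072,-0.18],"delta_rot": [0,0,0],"hand": 0.05},{"delta_pos": [-0.11,0.099,-0.18],"delta_rot": [0,0,0],"hand": 0.05},{"delta_pos": [-0.14,0.126,-0.18],"delta_rot": [0,0,0],"hand": 0.05},{"delta_pos": [-0.174,0.157,-0.18],"delta_rot": [0,0,0],"hand": 0.05}]}}

```text
t: 6.93
eef_pos: [0.606, -0.1935, 0.1727]
eef_rot: [0.0, -0.0, 1.0, 0.0]
contact_force: [0.4, -0.6, 1.1]
width: 0.0502
grasp_force: 0.0
```

{"op": "jog_arm", "data": {"deltas": [{"delta_pos": [0,0,0.02],"delta_rot": [0,0,0],"hand": 0.05},{"delta_pos": [0,0,0.02],"delta_rot": [0,0,0],"hand": 0.05}]}}

```text
t: 7.1
eef_pos: [0.6051, -0.1913, 0.149]
eef_rot: [-0.002, -0.003, 1.0, 0.001]
contact_force: [-1.5, 0.4, -1.3]
width: 0.0501
grasp_force: 0.0
```

```bash
python3 - <<'E'
from h import *
s=state();p=s['eef_pos'];print(p,s['contact_force'],s['eef_rot'],s['width'])
x0,y0=250,170
snap('side','s5.png',(x0,y0,x0+100,y0+80),7)
im=cv2.imread('pics/s5.png')
for dz,col in((0,(0,0,255)),(.016,(0,255,0))):
  for dy in(-.025,.025):
    u=(proj('side',p+[0,dy,dz])-[x0,y0])*7; cv2.circle(im,tuple(int(v) for v in u),4,col,1)
cv2.imwrite('pics/s5o.png',im)
E
```

```text
[ 0.60514656 -0.19133509  0.14903826] [-1.50708871  0.4210582  -1.27451126] [-2.34144244e-03 -2.76000103e-03  9.99993298e-01  5.52262861e-04] 0.05012559472817491
```

View pics/s5o.png

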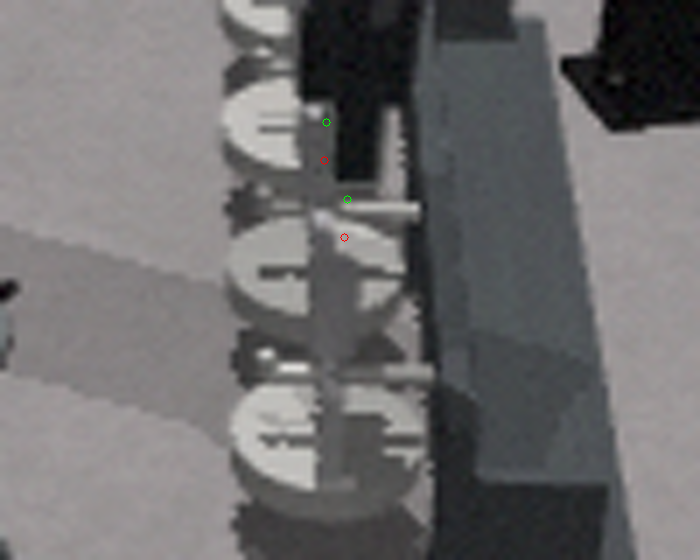

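The gripper is over weight D (disc at (325,440)). The near finger ends at about (357,180), which is roughly 24 mm above the TCP with the fingers open to 50 mm. This fits the pads swinging back as they open. I'm descending to the neck, allowing for that.

{"op": "jog_arm", "data": {"deltas": [{"delta_pos": [0.001,0,0.02],"delta_rot": [0,0,0],"hand": 0.05},{"delta_pos": [0.001,0,0.04],"delta_rot": [0,0,0],"hand": 0.05},{"delta_pos": [0.001,0,0.06],"delta_rot": [0,0,0],"hand": 0.05},{"delta_pos": [0.001,0,0.075],"delta_rot": [0,0,0],"hand": 0.05},{"delta_pos": [0.001,0,0.082],"delta_rot": [0,0,0],"hand": 0.05},{"delta_pos": [0.001,0,0.082],"delta_rot": [0,0,0],"hand": 0.05},{"delta_pos": [0.001,0,0.082],"delta_rot": [0,0,0],"hand": 0.05}]}}

```text
t: 7.73
eef_pos: [0.6038, -0.1961, 0.072]
eef_rot: [0.0, 0.001, 1.0, -0.0]
contact_force: [0.0, -0.5, 0.9]
width: 0.0501
grasp_force: 0.0
```

{"op": "jog_arm", "data": {"deltas": [{"delta_pos": [0,0,0],"delta_rot": [0,0,0],"hand": 0.01},{"delta_pos": [0,0,0],"delta_rot": [0,0,0],"hand": 0.01},{"delta_pos": [0,0,0],"delta_rot": [0,0,0],"hand": 0.01},{"delta_pos": [0,0,0],"delta_rot": [0,0,0],"hand": 0.01},{"delta_pos": [0,0,0],"delta_rot": [0,0,0],"hand": 0.01},{"delta_pos": [0,0,0],"delta_rot": [0,0,0],"hand": 0.01}]}}

```text
t: 8.23
eef_pos: [0.6055, -0.1943, 0.073]
eef_rot: [0.002, -0.001, 1.0, 0.0]
contact_force: [-0.1, 3.5, 9.7]
width: 0.0162
grasp_force: 58.4
```

{"op": "jog_arm", "data": {"deltas": [{"delta_pos": [0,0,-0.004],"delta_rot": [0,0,0],"hand": 0.01},{"delta_pos": [0,0,-0.008],"delta_rot": [0,0,0],"hand": 0.01},{"delta_pos": [0,0,-0.012],"delta_rot": [0,0,0],"hand": 0.01},{"delta_pos": [0,0,-0.014],"delta_rot": [0,0,0],"hand": 0.01},{"delta_pos": [0,0,-0.014],"delta_rot": [0,0,0],"hand": 0.01},{"delta_pos": [0,0,-0.014],"delta_rot": [0,0,0],"hand": 0.01}]}}

```text
t: 8.73
eef_pos: [0.6037, -0.195, 0.0848]
eef_rot: [-0.0, -0.0, 1.0, 0.0]
contact_force: [-0.3, -0.7, -5.4]
width: 0.0162
grasp_force: 58.2
```

```bash
python3 - <<'E'
from h import *
s=state();p=s['eef_pos'];print(p,s['contact_force'],s['eef_rot'],s['width'],s['ft_torque'])
snap('side','s6.png'); snap('top','t6.png')
a=cv2.imread('pics/raw_s0.png')[150:260,255:325];b=cv2.imread('pics/raw_s6.png')[150:260,255:325]
f=lambda i:cv2.resize(i,None,fx=4.5,fy=4.5,interpolation=cv2.INTER_CUBIC)
cv2.imwrite('pics/cmp6.png',np.hstack([f(a),f(b)]))
E
```

```text
[ 0.60370386 -0.19503053  0.08482414] [-0.30367074 -0.67532295 -5.3581453 ] [-1.55135258e-04 -1.35482847e-04  9.99999978e-01  3.17851973e-05] 0.016198568869141762 [-0.04276457  0.08431718 -0.01457575]
```

The weight is lifted (5.4 N) and the camera record is saved. I'll take it off along the rack's -x, then over to cell d.

{"op": "jog_arm", "data": {"deltas": [{"delta_pos": [0.012,0.001,0],"delta_rot": [0,0,0],"hand": 0.01},{"delta_pos": [0.03,0.003,0],"delta_rot": [0,0,0],"hand": 0.01},{"delta_pos": [0.05,0.005,0],"delta_rot": [0,0,0],"hand": 0.01},{"delta_pos": [0.065,0.005,0],"delta_rot": [0,0,0],"hand": 0.01},{"delta_pos": [0.09,-0.002,0],"delta_rot": [0,0,0],"hand": 0.01},{"delta_pos": [0.115,-0.01,0],"delta_rot": [0,0,0],"hand": 0.01},{"delta_pos": [0.14,-0.018,0],"delta_rot": [0,0,0],"hand": 0.01},{"delta_pos": [0.158,-0.022,0],"delta_rot": [0,0,0],"hand": 0.01},{"delta_pos": [0.166,-0.0235,0],"delta_rot": [0,0,0],"hand": 0.01},{"delta_pos": [0.166,-0.0235,0],"delta_rot": [0,0,0],"hand": 0.01}]}}

```text
t: 9.67
eef_pos: [0.4362, -0.2191, 0.0849]
eef_rot: [-0.0, 0.001, 1.0, 0.001]
contact_force: [0.7, 1.0, -6.7]
width: 0.0158
grasp_force: 58.9
```

{"op": "jog_arm", "data": {"deltas": [{"delta_pos": [0,0,0],"delta_rot": [0,0,0],"hand": 0.01},{"delta_pos": [0,0,0],"delta_rot": [0,0,0],"hand": 0.01},{"delta_pos": [0,0,0],"delta_rot": [0,0,0],"hand": 0.01}]}}

```text
t: 9.92
eef_pos: [0.439, -0.2182, 0.0851]
eef_rot: [0.0, -0.001, 1.0, -0.0]
contact_force: [0.5, -0.7, -6.0]
width: 0.0158
grasp_force: 58.9
```

```bash
python3 - <<'E'
from h import *
s=state();p=s['eef_pos'];print(s['t'],p,s['contact_force'],s['eef_rot'],s['width'],s['ft_torque'])
snap('side','s7.png'); snap('top','t7.png')
x0,y0=185,185;k=5
im=cv2.resize(cv2.imread('pics/raw_s7.png')[y0:y0+105,x0:x0+85],None,fx=k,fy=k,interpolation=cv2.INTER_CUBIC)
a,b=270,200
im2=cv2.resize(cv2.imread('pics/raw_t7.png')[b:b+70,a:a+70],None,fx=k,fy=k,interpolation=cv2.INTER_CUBIC)
th=np.linspace(0,2*np.pi,60)
def ring(im,cam,o,c,r,z,col):
    q=np.array([proj(cam,(c[0]+r*np.cos(t),c[1]+r*np.sin(t),z)) for t in th]);cv2.polylines(im,[((q-o)*k).astype(np.int32)],True,col,1)
for I,cam,o in((im,'side',(x0,y0)),(im2,'top',(a,b))):
    ring(I,cam,o,(.441,-.2185),.05,.008,(0,255,0)); ring(I,cam,o,(.441,-.2185),.036,.056,(0,0,255))
im2=cv2.copyMakeBorder(im2,0,im.shape[0]-im2.shape[0],0,0,0)
cv2.imwrite('pics/v7.png',np.hstack([im,im2])[:600,:800]); print(im.shape,im2.shape)
E
```

```text
9.9167 [ 0.43902857 -0.2181914   0.08505175] [ 0.46671028 -0.69786723 -6.04761296] [ 1.69029256e-04 -8.21783824e-04  9.99999614e-01 -2.59786005e-04] 0.01579394143859535 [0.0084765  0.03322795 0.00280862]
(525, 425, 3) (525, 350, 3)
```

View pics/v7.png

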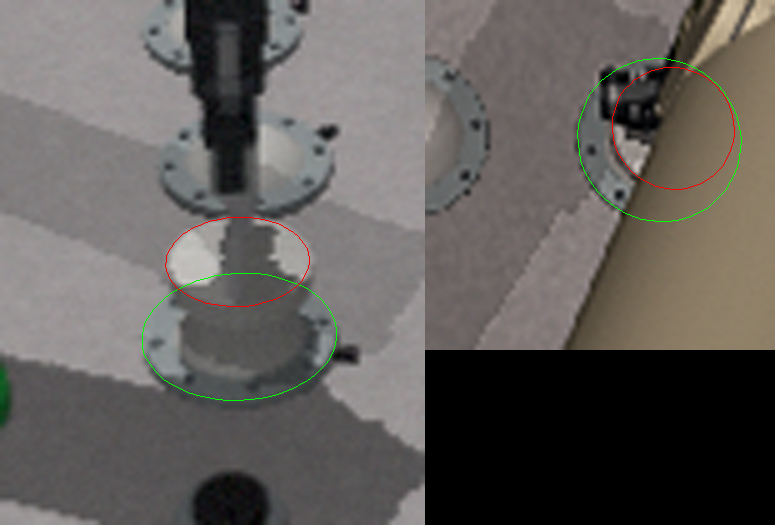

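In the side view the weight disc fills the red ring (167–309, 217–306), which is centred over cell d. I'm lowering it by feel.

{"op": "jog_arm", "data": {"deltas": [{"delta_pos": [0,0,0.005],"delta_rot": [0,0,0],"hand": 0.01},{"delta_pos": [0,0,0.01],"delta_rot": [0,0,0],"hand": 0.01},{"delta_pos": [0,0,0.013],"delta_rot": [0,0,0],"hand": 0.01},{"delta_pos": [0,0,0.015],"delta_rot": [0,0,0],"hand": 0.01},{"delta_pos": [0,0,0.015],"delta_rot": [0,0,0],"hand": 0.01},{"delta_pos": [0,0,0.015],"delta_rot": [0,0,0],"hand": 0.01}]}}

```text
t: 10.52
eef_pos: [0.4378, -0.2186, 0.0698]
eef_rot: [-0.0, -0.0, 1.0, 0.0]
contact_force: [-0.5, -0.3, -6.1]
width: 0.0159
grasp_force: 59.0
```

{"op": "jog_arm", "data": {"deltas": [{"delta_pos": [0,0,0.001],"delta_rot": [0,0,0],"hand": 0.01},{"delta_pos": [0,0,0.001],"delta_rot": [0,0,0],"hand": 0.01},{"delta_pos": [0,0,0.001],"delta_rot": [0,0,0],"hand": 0.01}]}}

```text
t: 10.77
eef_pos: [0.438, -0.2186, 0.0691]
eef_rot: [0.0, -0.0, 1.0, 0.0]
contact_force: [0.4, 0.7, -6.0]
width: 0.0158
grasp_force: 59.0
```

{"op": "jog_arm", "data": {"deltas": [{"delta_pos": [0,0,0.001],"delta_rot": [0,0,0],"hand": 0.01},{"delta_pos": [0,0,0.001],"delta_rot": [0,0,0],"hand": 0.01},{"delta_pos": [0,0,0.001],"delta_rot": [0,0,0],"hand": 0.01}]}}

```text
t: 11.02
eef_pos: [0.438, -0.2186, 0.0681]
eef_rot: [0.0, -0.0, 1.0, 0.0]
contact_force: [0.7, 0.7, -4.6]
width: 0.0157
grasp_force: 59.0
```

{"op": "jog_arm", "data": {"deltas": [{"delta_pos": [0,0,0.0005],"delta_rot": [0,0,0],"hand": 0.01},{"delta_pos": [0,0,0.0005],"delta_rot": [0,0,0],"hand": 0.01},{"delta_pos": [0,0,0.0005],"delta_rot": [0,0,0],"hand": 0.01}]}}

```text
t: 11.27
eef_pos: [0.4383, -0.2187, 0.0679]
eef_rot: [0.0, -0.0, 1.0, 0.0]
contact_force: [-0.1, 0.4, 1.5]
width: 0.0159
grasp_force: 59.7
```

{"op": "jog_arm", "data": {"deltas": [{"delta_pos": [0,0,0],"delta_rot": [0,0,0],"hand": 0.018},{"delta_pos": [0,0,0],"delta_rot": [0,0,0],"hand": 0.022},{"delta_pos": [0,0,0],"delta_rot": [0,0,0],"hand": 0.035},{"delta_pos": [0,0,0],"delta_rot": [0,0,0],"hand": 0.05},{"delta_pos": [0,0,0],"delta_rot": [0,0,0],"hand": 0.05},{"delta_pos": [0,0,0],"delta_rot": [0,0,0],"hand": 0.05}]}}

```text
t: 11.77
eef_pos: [0.4379, -0.2186, 0.0674]
eef_rot: [0.0, -0.0, 1.0, 0.0]
contact_force: [0.2, 0.2, -0.7]
width: 0.05
grasp_force: 0.0
```

{"op": "jog_arm", "data": {"deltas": [{"delta_pos": [0,0,-0.02],"delta_rot": [0,0,0],"hand": 0.05},{"delta_pos": [0,0,-0.045],"delta_rot": [0,0,0],"hand": 0.05},{"delta_pos": [0,0,-0.08],"delta_rot": [0,0,0],"hand": 0.05},{"delta_pos": [-0.03,0.02,-0.09],"delta_rot": [0,0,0],"hand": 0.05},{"delta_pos": [-0.06,0.045,-0.09],"delta_rot": [0,0,0],"hand": 0.05},{"delta_pos": [-0.09,0.07,-0.09],"delta_rot": [0,0,0],"hand": 0.05},{"delta_pos": [-0.12,0.095,-0.09],"delta_rot": [0,0,0],"hand": 0.05},{"delta_pos": [-0.15,0.12,-0.09],"delta_rot": [0,0,0],"hand": 0.05},{"delta_pos": [-0.177,0.137,-0.09],"delta_rot": [0,0,0],"hand": 0.05},{"delta_pos": [-0.177,0.137,-0.09],"delta_rot": [0,0,0],"hand": 0.05}]}}

```text
t: 12.6
eef_pos: [0.6188, -0.0748, 0.156]
eef_rot: [-0.0, -0.004, 1.0, 0.001]
contact_force: [-0.2, 0.3, 0.3]
width: 0.0499
grasp_force: 0.0
```

{"op": "jog_arm", "data": {"deltas": [{"delta_pos": [0,0,0],"delta_rot": [0,0,0],"hand": 0.05},{"delta_pos": [0,0,0],"delta_rot": [0,0,0],"hand": 0.05}]}}

```text
t: 12.77
eef_pos: [0.6143, -0.0824, 0.1572]
eef_rot: [-0.0, 0.0, 1.0, -0.0]
contact_force: [0.4, -0.3, 0.3]
width: 0.0499
grasp_force: 0.0
```

```bash
cat > chk.py <<'E'
# fit weights (disc, neck) in side image: refine each disc position by matching bright/grey template via edge ring score
from h import *
th=np.linspace(0,2*np.pi,72,endpoint=False)
def vec(cam,img,c,r,z,tx=0,ty=0,h=0):
    # score: radial contrast inside vs outside disc top ring
    def samp(rr):
        P=[proj(cam,(c[0]+rr*np.cos(t),c[1]+rr*np.sin(t),z)) for t in th]
        P=np.float32(P).reshape(-1,1,2); return cv2.remap(img,P,None,cv2.INTER_LINEAR)[:,0]
    return np.abs(samp(r-.003)-samp(r+.003)).mean()
def fit(cam,img,c,r,z,w=.02,st=.001):
    best=max(((vec(cam,img,(c[0]+i*st,c[1]+j*st),r,z),i,j) for i in range(-int(w/st),int(w/st)+1) for j in range(-int(w/st),int(w/st)+1)))
    return c[0]+best[1]*st,c[1]+best[2]*st,best[0]
E
python3 - <<'E'
from chk import *
s=state();print(s['t'],s['eef_pos'],s['contact_force'])
snap('side','s8.png'); snap('top','t8.png')
for cam in('top','side'):
    i0=cv2.cvtColor(cv2.imread(f'pics/raw_{cam[0]}0.png'),6).astype(np.float32);i8=cv2.cvtColor(cv2.imread(f'pics/raw_{cam[0]}8.png'),6).astype(np.float32)
    print(cam,'D0',fit(cam,i0,(.6077,-.1922),.036,.044,.01),'D now',fit(cam,i8,(.441,-.2185),.036,.038,.012))
    for n,c in dict(a=(.4401,.1926),b=(.4346,.0791),c=(.446,-.0646),d=(.4397,-.2185)).items(): print(n,fit(cam,i0,c,.05,.008,.006))
E
```

```text
12.7667 [ 0.61433243 -0.08240866  0.15720321] [ 0.36987037 -0.25294627  0.32595788]Traceback (most recent call last):
  File "<stdin>", line 6, in <module>
  File "chk.py", line 11, in fit
    best=max(((vec(cam,img,(c[0]+i*st,c[1]+j*st),r,z),i,j) for i in range(-int(w/st),int(w/st)+1) for j in range(-int(w/st),int(w/st)+1)))
  File "chk.py", line 11, in <genexpr>
    best=max(((vec(cam,img,(c[0]+i*st,c[1]+j*st),r,z),i,j) for i in range(-int(w/st),int(w/st)+1) for j in range(-int(w/st),int(w/st)+1)))
               ~~~^^^^^^^^^^^^^^^^^^^^^^^^^^^^^^^^^^^
  File "chk.py", line 9, in vec
    return np.abs(samp(r-.003)-samp(r+.003)).mean()
                               ~~~~^^^^^^^^
  File "chk.py", line 7, in samp
    P=[proj(cam,(c[0]+rr*np.cos(t),c[1]+rr*np.sin(t),z)) for t in th]
       ~~~~^^^^^^^^^^^^^^^^^^^^^^^^^^^^^^^^^^^^^^^^^^^^^
  File "h.py", line 11, in proj
    c,R,t=M(n); p=R@np.array(X)+t; a=p[:2]/p[2]; a=a*(1+c['k1']*(a@a)); return np.array([c['fx']*a[0]+c['cx'],c['fy']*a[1]+c['cy']])
          ~^^^
  File "h.py", line 9, in M
    c=camera_model(n); return c,np.array(c['R']),np.array(c['t'])
ValueError: time passes only in moves, steps and waits
```

```bash
sed -i 's/^def M(n):/from functools import lru_cache\n@lru_cache(None)\ndef M(n):/' h.py
cat > chkrun.py <<'E'
from chk import *
import sys
k=sys.argv[1]
print(state()['t'],state()['eef_pos'])
for cam in('top','side'):
    i8=cv2.cvtColor(cv2.imread(f'pics/raw_{cam[0]}{k}.png'),6).astype(np.float32)
    for a in sys.argv[2:]:
        n,x,y,r,z,w=a.split(',');f=fit(cam,i8,(float(x),float(y)),float(r),float(z),float(w)); print(cam,n,np.round(f,4))
E
for c in top; do python3 chkrun.py 0 D0,.6077,-.1922,.036,.044,.008 a,.4401,.1926,.05,.008,.006 b,.4346,.0791,.05,.008,.006 c,.446,-.0646,.05,.008,.006 d,.4397,-.2185,.05,.008,.006; python3 chkrun.py 8 Dnow,.441,-.2185,.036,.038,.012; done
```

```text
12.8667 [ 0.61406917 -0.08289936  0.15771789]
top D0 [ 0.6097 -0.1902 97.8514]
top a [ 0.4401  0.1916 26.3314]
top b [ 0.4346  0.0791 25.4887]
top c [ 0.451  -0.0646 18.8944]
top d [ 0.4407 -0.2135 26.3883]
side D0 [ 0.6087 -0.1872 60.6498]
side a [ 0.4391  0.1866 28.1029]
side b [ 0.4336  0.0731 35.1463]
side c [ 0.446  -0.0706 33.8556]
side d [ 0.4397 -0.2245 33.9749]
12.8667 [ 0.61406917 -0.08289936  0.15771789]
top Dnow [ 0.443  -0.2165 59.7758]
side Dnow [ 0.44   -0.2155 57.5535]
```

D stands on cell d at about (0.4415, -0.216), within 2–3 mm of centre. Next is weight C.

{"op": "jog_arm", "data": {"deltas": [{"delta_pos": [-0.003,0.001,0.02],"delta_rot": [0,0,0],"hand": 0.05},{"delta_pos": [-0.003,0.001,0.04],"delta_rot": [0,0,0],"hand": 0.05},{"delta_pos": [-0.003,0.001,0.06],"delta_rot": [0,0,0],"hand": 0.05},{"delta_pos": [-0.003,0.001,0.075],"delta_rot": [0,0,0],"hand": 0.05},{"delta_pos": [-0.003,0.001,0.081],"delta_rot": [0,0,0],"hand": 0.05},{"delta_pos": [-0.003,0.001,0.081],"delta_rot": [0,0,0],"hand": 0.05},{"delta_pos": [-0.003,0.001,0.081],"delta_rot": [0,0,0],"hand": 0.05},{"delta_pos": [-0.003,0.001,0.081],"delta_rot": [0,0,0],"hand": 0.05}]}}

```text
t: 13.53
eef_pos: [0.6184, -0.081, 0.0779]
eef_rot: [0.001, 0.0, 1.0, 0.0]
contact_force: [0.0, 0.1, -0.3]
width: 0.0497
grasp_force: 0.0
```

{"op": "jog_arm", "data": {"deltas": [{"delta_pos": [0,0,0],"delta_rot": [0,0,0],"hand": 0.01},{"delta_pos": [0,0,0],"delta_rot": [0,0,0],"hand": 0.01},{"delta_pos": [0,0,0],"delta_rot": [0,0,0],"hand": 0.01},{"delta_pos": [0,0,0],"delta_rot": [0,0,0],"hand": 0.01},{"delta_pos": [0,0,0],"delta_rot": [0,0,0],"hand": 0.01},{"delta_pos": [0,0,0],"delta_rot": [0,0,0],"hand": 0.01}]}}

```text
t: 14.03
eef_pos: [0.6184, -0.0803, 0.0772]
eef_rot: [0.001, -0.0, 1.0, 0.0]
contact_force: [-1.2, 1.0, 5.4]
width: 0.0157
grasp_force: 58.5
```

{"op": "jog_arm", "data": {"deltas": [{"delta_pos": [0,0,-0.004],"delta_rot": [0,0,0],"hand": 0.01},{"delta_pos": [0,0,-0.008],"delta_rot": [0,0,0],"hand": 0.01},{"delta_pos": [0,0,-0.012],"delta_rot": [0,0,0],"hand": 0.01},{"delta_pos": [0,0,-0.014],"delta_rot": [0,0,0],"hand": 0.01},{"delta_pos": [0,0,-0.014],"delta_rot": [0,0,0],"hand": 0.01},{"delta_pos": [0,0,-0.014],"delta_rot": [0,0,0],"hand": 0.01}]}}

```text
t: 14.53
eef_pos: [0.6178, -0.0805, 0.0904]
eef_rot: [-0.0, -0.0, 1.0, 0.0]
contact_force: [-0.2, 0.5, -4.1]
width: 0.0155
grasp_force: 58.5
```

{"op": "jog_arm", "data": {"deltas": [{"delta_pos": [0.012,0.001,0],"delta_rot": [0,0,0],"hand": 0.01},{"delta_pos": [0.03,0.003,0],"delta_rot": [0,0,0],"hand": 0.01},{"delta_pos": [0.05,0.005,0],"delta_rot": [0,0,0],"hand": 0.01},{"delta_pos": [0.07,0.007,0],"delta_rot": [0,0,0],"hand": 0.01},{"delta_pos": [0.095,0.009,0],"delta_rot": [0,0,0],"hand": 0.01},{"delta_pos": [0.12,0.011,0],"delta_rot": [0,0,0],"hand": 0.01},{"delta_pos": [0.145,0.013,0],"delta_rot": [0,0,0],"hand": 0.01},{"delta_pos": [0.163,0.015,0],"delta_rot": [0,0,0],"hand": 0.01},{"delta_pos": [0.1715,0.016,0],"delta_rot": [0,0,0],"hand": 0.01},{"delta_pos": [0.1715,0.016,0],"delta_rot": [0,0,0],"hand": 0.01}]}}

```text
t: 15.37
eef_pos: [0.4444, -0.0643, 0.0902]
eef_rot: [-0.0, -0.0, 1.0, 0.001]
contact_force: [0.2, -0.3, -4.1]
width: 0.0158
grasp_force: 58.8
```

{"op": "jog_arm", "data": {"deltas": [{"delta_pos": [0,0,0],"delta_rot": [0,0,0],"hand": 0.01},{"delta_pos": [0,0,0.004],"delta_rot": [0,0,0],"hand": 0.01},{"delta_pos": [0,0,0.008],"delta_rot": [0,0,0],"hand": 0.01},{"delta_pos": [0,0,0.012],"delta_rot": [0,0,0],"hand": 0.01},{"delta_pos": [0,0,0.014],"delta_rot": [0,0,0],"hand": 0.01},{"delta_pos": [0,0,0.014],"delta_rot": [0,0,0],"hand": 0.01},{"delta_pos": [0,0,0.014],"delta_rot": [0,0,0],"hand": 0.01},{"delta_pos": [0,0,0.014],"delta_rot": [0,0,0],"hand": 0.01}]}}

```text
t: 16.03
eef_pos: [0.4464, -0.0647, 0.0765]
eef_rot: [-0.0, -0.0, 1.0, -0.0]
contact_force: [-0.0, 0.2, -3.6]
width: 0.0156
grasp_force: 58.8
```

```bash
python3 -c "
from h import *
snap('side','s9.png');snap('top','t9.png');s=state();print(s['eef_pos'],s['contact_force'])"
python3 chkrun.py 9 C,.447,-.0646,.036,.043,.01 D,.441,-.2185,.036,.038,.012
```

```text
[ 0.44649901 -0.06458727  0.07663457] [-0.6476013   0.14107673 -3.31231826]
16.1333 [ 0.44649901 -0.06458727  0.07663457]
top C [ 0.457  -0.0546 18.1309]
top D [ 0.443  -0.2165 55.3811]
side C [ 0.446  -0.0616 30.674 ]
side D [ 0.44   -0.2155 51.4847]
```

{"op": "jog_arm", "data": {"deltas": [{"delta_pos": [0,0,0.001],"delta_rot": [0,0,0],"hand": 0.01},{"delta_pos": [0,0,0.0015],"delta_rot": [0,0,0],"hand": 0.01},{"delta_pos": [0,0,0.0015],"delta_rot": [0,0,0],"hand": 0.01}]}}

```text
t: 16.38
eef_pos: [0.4463, -0.0645, 0.0749]
eef_rot: [-0.0, -0.0, 1.0, 0.0]
contact_force: [-0.5, -1.0, -4.1]
width: 0.0156
grasp_force: 58.8
```

{"op": "jog_arm", "data": {"deltas": [{"delta_pos": [0,0,0.001],"delta_rot": [0,0,0],"hand": 0.01},{"delta_pos": [0,0,0.001],"delta_rot": [0,0,0],"hand": 0.01},{"delta_pos": [0,0,0.001],"delta_rot": [0,0,0],"hand": 0.01}]}}

```text
t: 16.63
eef_pos: [0.4463, -0.0646, 0.0739]
eef_rot: [-0.0, -0.0, 1.0, 0.0]
contact_force: [0.0, -1.0, -4.3]
width: 0.0155
grasp_force: 58.8
```

{"op": "jog_arm", "data": {"deltas": [{"delta_pos": [0,0,0.0005],"delta_rot": [0,0,0],"hand": 0.01},{"delta_pos": [0,0,0.0005],"delta_rot": [0,0,0],"hand": 0.01},{"delta_pos": [0,0,0.0005],"delta_rot": [0,0,0],"hand": 0.01}]}}

```text
t: 16.88
eef_pos: [0.4463, -0.0646, 0.0735]
eef_rot: [0.0, -0.0, 1.0, 0.0]
contact_force: [0.6, 0.1, -3.4]
width: 0.0156
grasp_force: 58.8
```

{"op": "jog_arm", "data": {"deltas": [{"delta_pos": [0,0,0.0005],"delta_rot": [0,0,0],"hand": 0.01},{"delta_pos": [0,0,0.0005],"delta_rot": [0,0,0],"hand": 0.01},{"delta_pos": [0,0,0.0005],"delta_rot": [0,0,0],"hand": 0.01}]}}

```text
t: 17.13
eef_pos: [0.4463, -0.0646, 0.073]
eef_rot: [0.0, -0.0, 1.0, 0.0]
contact_force: [-0.3, -0.0, -3.4]
width: 0.0157
grasp_force: 58.8
```

{"op": "jog_arm", "data": {"deltas": [{"delta_pos": [0,0,0.0007],"delta_rot": [0,0,0],"hand": 0.01},{"delta_pos": [0,0,0.0007],"delta_rot": [0,0,0],"hand": 0.01},{"delta_pos": [0,0,0.0007],"delta_rot": [0,0,0],"hand": 0.01}]}}

```text
t: 17.38
eef_pos: [0.4463, -0.0646, 0.0722]
eef_rot: [-0.0, -0.0, 1.0, 0.0]
contact_force: [-0.1, -0.6, -3.5]
width: 0.0157
grasp_force: 58.8
```

{"op": "jog_arm", "data": {"deltas": [{"delta_pos": [0,0,0.0006],"delta_rot": [0,0,0],"hand": 0.01},{"delta_pos": [0,0,0.0006],"delta_rot": [0,0,0],"hand": 0.01},{"delta_pos": [0,0,0.0006],"delta_rot": [0,0,0],"hand": 0.01}]}}

```text
t: 17.63
eef_pos: [0.4463, -0.0646, 0.0717]
eef_rot: [-0.0, -0.0, 1.0, 0.0]
contact_force: [0.9, 0.2, -3.4]
width: 0.0158
grasp_force: 58.8
```

{"op": "jog_arm", "data": {"deltas": [{"delta_pos": [0,0,0.001],"delta_rot": [0,0,0],"hand": 0.01},{"delta_pos": [0,0,0.001],"delta_rot": [0,0,0],"hand": 0.01},{"delta_pos": [0,0,0.001],"delta_rot": [0,0,0],"hand": 0.01}]}}

```text
t: 17.88
eef_pos: [0.447, -0.0646, 0.0713]
eef_rot: [0.001, -0.0, 1.0, 0.0]
contact_force: [-0.9, 0.4, 5.8]
width: 0.0156
grasp_force: 59.9
```

{"op": "jog_arm", "data": {"deltas": [{"delta_pos": [0,0,0.0005],"delta_rot": [0,0,0],"hand": 0.01},{"delta_pos": [0,0,0.0005],"delta_rot": [0,0,0],"hand": 0.01},{"delta_pos": [0,0,0.0005],"delta_rot": [0,0,0],"hand": 0.01}]}}

```text
t: 18.13
eef_pos: [0.4475, -0.0646, 0.0712]
eef_rot: [0.001, -0.0, 1.0, 0.0]
contact_force: [-1.1, 0.1, 9.7]
width: 0.0156
grasp_force: 60.3
```

{"op": "jog_arm", "data": {"deltas": [{"delta_pos": [0,0,-0.0007],"delta_rot": [0,0,0],"hand": 0.01},{"delta_pos": [0,0,-0.0008],"delta_rot": [0,0,0],"hand": 0.01},{"delta_pos": [0,0,-0.0008],"delta_rot": [0,0,0],"hand": 0.018},{"delta_pos": [0,0,-0.0008],"delta_rot": [0,0,0],"hand": 0.022},{"delta_pos": [0,0,-0.0008],"delta_rot": [0,0,0],"hand": 0.035},{"delta_pos": [0,0,-0.0008],"delta_rot": [0,0,0],"hand": 0.05},{"delta_pos": [0,0,-0.0008],"delta_rot": [0,0,0],"hand": 0.05},{"delta_pos": [0,0,-0.0008],"delta_rot": [0,0,0],"hand": 0.05}]}}

```text
t: 18.8
eef_pos: [0.4463, -0.0646, 0.071]
eef_rot: [0.0, -0.0, 1.0, 0.0]
contact_force: [-0.4, -0.6, -0.7]
width: 0.0502
grasp_force: 0.0
```

{"op": "jog_arm", "data": {"deltas": [{"delta_pos": [0,0,-0.02],"delta_rot": [0,0,0],"hand": 0.05},{"delta_pos": [0,0,-0.045],"delta_rot": [0,0,0],"hand": 0.05},{"delta_pos": [0,0,-0.08],"delta_rot": [0,0,0],"hand": 0.05},{"delta_pos": [-0.03,0.015,-0.085],"delta_rot": [0,0,0],"hand": 0.05},{"delta_pos": [-0.06,0.03,-0.085],"delta_rot": [0,0,0],"hand": 0.05},{"delta_pos": [-0.095,0.05,-0.085],"delta_rot": [0,0,0],"hand": 0.05},{"delta_pos": [-0.13,0.07,-0.085],"delta_rot": [0,0,0],"hand": 0.05},{"delta_pos": [-0.16,0.085,-0.085],"delta_rot": [0,0,0],"hand": 0.05},{"delta_pos": [-0.183,0.092,-0.085],"delta_rot": [0,0,0],"hand": 0.05},{"delta_pos": [-0.183,0.092,-0.085],"delta_rot": [0,0,0],"hand": 0.05}]}}

```text
t: 19.63
eef_pos: [0.6321, 0.0307, 0.1544]
eef_rot: [-0.0, -0.002, 1.0, -0.0]
contact_force: [-0.4, -0.4, 0.3]
width: 0.0501
grasp_force: 0.0
```

{"op": "jog_arm", "data": {"deltas": [{"delta_pos": [0,0,0],"delta_rot": [0,0,0],"hand": 0.05},{"delta_pos": [0,0,0],"delta_rot": [0,0,0],"hand": 0.05},{"delta_pos": [0,0,0],"delta_rot": [0,0,0],"hand": 0.05}]}}

```text
t: 19.88
eef_pos: [0.6286, 0.0267, 0.1562]
eef_rot: [-0.0, 0.0, 1.0, 0.0]
contact_force: [-0.2, -0.0, -0.6]
width: 0.0499
grasp_force: 0.0
```

```bash
python3 -c "
from h import *
snap('side','sa.png');snap('top','ta.png')"
python3 chkrun.py a C,.447,-.0646,.036,.038,.01 D,.441,-.2185,.036,.038,.012;python3 chkrun.py 0 B0,.6293,.0274,.036,.044,.008 A0,.641,.1376,.036,.044,.008; python3 chkrun.py a B,.6293,.0274,.036,.044,.008 A,.641,.1376,.036,.044,.008
```

```text
19.9833 [0.62874214 0.02701938 0.15644475]
top C [ 0.45   -0.0646 37.9784]
top D [ 0.443  -0.2175 77.3929]
side C [ 0.445  -0.0686 27.3283]
side D [ 0.44   -0.2145 63.852 ]
19.9833 [0.62874214 0.02701938 0.15644475]
top B0 [6.32300e-01 2.94000e-02 8.42498e+01]
top A0 [ 0.644   0.1386 79.994 ]
side B0 [6.29300e-01 3.14000e-02 4.54509e+01]
side A0 [ 0.642   0.1406 33.1911]
19.9833 [0.62874214 0.02701938 0.15644475]
top B [0.6213 0.0194 9.1375]
top A [ 0.645   0.1396 26.4502]
side B [6.28300e-01 3.14000e-02 4.14812e+01]
side A [ 0.645   0.1356 29.0994]
```

{"op": "jog_arm", "data": {"deltas": [{"delta_pos": [-0.001,0,0.02],"delta_rot": [0,0,0],"hand": 0.05},{"delta_pos": [-0.001,0,0.04],"delta_rot": [0,0,0],"hand": 0.05},{"delta_pos": [-0.001,0,0.06],"delta_rot": [0,0,0],"hand": 0.05},{"delta_pos": [-0.001,0,0.072],"delta_rot": [0,0,0],"hand": 0.05},{"delta_pos": [-0.001,0,0.077],"delta_rot": [0,0,0],"hand": 0.05},{"delta_pos": [-0.001,0,0.077],"delta_rot": [0,0,0],"hand": 0.05},{"delta_pos": [-0.001,0,0.077],"delta_rot": [0,0,0],"hand": 0.05},{"delta_pos": [-0.001,0,0.077],"delta_rot": [0,0,0],"hand": 0.05}]}}

```text
t: 20.65
eef_pos: [0.631, 0.0274, 0.0803]
eef_rot: [0.001, -0.0, 1.0, 0.0]
contact_force: [-0.1, -0.2, 0.2]
width: 0.0499
grasp_force: 0.0
```

{"op": "jog_arm", "data": {"deltas": [{"delta_pos": [0,0,0],"delta_rot": [0,0,0],"hand": 0.01},{"delta_pos": [0,0,0],"delta_rot": [0,0,0],"hand": 0.01},{"delta_pos": [0,0,0],"delta_rot": [0,0,0],"hand": 0.01},{"delta_pos": [0,0,0],"delta_rot": [0,0,0],"hand": 0.01},{"delta_pos": [0,0,0],"delta_rot": [0,0,0],"hand": 0.01},{"delta_pos": [0,0,0],"delta_rot": [0,0,0],"hand": 0.01}]}}

```text
t: 21.15
eef_pos: [0.6308, 0.0271, 0.0797]
eef_rot: [0.001, 0.0, 1.0, -0.0]
contact_force: [-1.1, -0.7, 5.8]
width: 0.0155
grasp_force: 58.6
```

{"op": "jog_arm", "data": {"deltas": [{"delta_pos": [0,0,-0.004],"delta_rot": [0,0,0],"hand": 0.01},{"delta_pos": [0,0,-0.008],"delta_rot": [0,0,0],"hand": 0.01},{"delta_pos": [0,0,-0.012],"delta_rot": [0,0,0],"hand": 0.01},{"delta_pos": [0,0,-0.014],"delta_rot": [0,0,0],"hand": 0.01},{"delta_pos": [0,0,-0.014],"delta_rot": [0,0,0],"hand": 0.01},{"delta_pos": [0,0,-0.014],"delta_rot": [0,0,0],"hand": 0.01}]}}

```text
t: 21.65
eef_pos: [0.6302, 0.0276, 0.0929]
eef_rot: [-0.0, -0.0, 1.0, 0.0]
contact_force: [0.7, -0.4, -3.6]
width: 0.0159
grasp_force: 58.6
```

{"op": "jog_arm", "data": {"deltas": [{"delta_pos": [0.012,0.001,0],"delta_rot": [0,0,0],"hand": 0.01},{"delta_pos": [0.03,0.003,0],"delta_rot": [0,0,0],"hand": 0.01},{"delta_pos": [0.05,0.005,0],"delta_rot": [0,0,0],"hand": 0.01},{"delta_pos": [0.07,0.01,0],"delta_rot": [0,0,0],"hand": 0.01},{"delta_pos": [0.095,0.018,0],"delta_rot": [0,0,0],"hand": 0.01},{"delta_pos": [0.12,0.027,0],"delta_rot": [0,0,0],"hand": 0.01},{"delta_pos": [0.15,0.038,0],"delta_rot": [0,0,0],"hand": 0.01},{"delta_pos": [0.178,0.047,0],"delta_rot": [0,0,0],"hand": 0.01},{"delta_pos": [0.191,0.051,0],"delta_rot": [0,0,0],"hand": 0.01},{"delta_pos": [0.195,0.0515,0],"delta_rot": [0,0,0],"hand": 0.01}]}}

```text
t: 22.48
eef_pos: [0.4328, 0.08, 0.0927]
eef_rot: [-0.001, -0.001, 1.0, 0.001]
contact_force: [0.3, 0.0, -3.5]
width: 0.0156
grasp_force: 58.9
```

{"op": "jog_arm", "data": {"deltas": [{"delta_pos": [0,0,0],"delta_rot": [0,0,0],"hand": 0.01},{"delta_pos": [0,0,0.004],"delta_rot": [0,0,0],"hand": 0.01},{"delta_pos": [0,0,0.008],"delta_rot": [0,0,0],"hand": 0.01},{"delta_pos": [0,0,0.012],"delta_rot": [0,0,0],"hand": 0.01},{"delta_pos": [0,0,0.016],"delta_rot": [0,0,0],"hand": 0.01},{"delta_pos": [0,0,0.016],"delta_rot": [0,0,0],"hand": 0.01},{"delta_pos": [0,0,0.016],"delta_rot": [0,0,0],"hand": 0.01},{"delta_pos": [0,0,0.016],"delta_rot": [0,0,0],"hand": 0.01}]}}

```text
t: 23.15
eef_pos: [0.4354, 0.0788, 0.0769]
eef_rot: [-0.0, 0.0, 1.0, -0.0]
contact_force: [0.1, -0.3, -3.3]
width: 0.0157
grasp_force: 58.8
```

{"op": "jog_arm", "data": {"deltas": [{"delta_pos": [0,0,0.001],"delta_rot": [0,0,0],"hand": 0.01},{"delta_pos": [0,0,0.001],"delta_rot": [0,0,0],"hand": 0.01},{"delta_pos": [0,0,0.001],"delta_rot": [0,0,0],"hand": 0.01}]}}

```text
t: 23.4
eef_pos: [0.4354, 0.079, 0.0761]
eef_rot: [0.0, -0.0, 1.0, 0.0]
contact_force: [0.5, 0.6, -3.5]
width: 0.0156
grasp_force: 58.8
```

{"op": "jog_arm", "data": {"deltas": [{"delta_pos": [0,0,0.0007],"delta_rot": [0,0,0],"hand": 0.01},{"delta_pos": [0,0,0.0007],"delta_rot": [0,0,0],"hand": 0.01},{"delta_pos": [0,0,0.0007],"delta_rot": [0,0,0],"hand": 0.01}]}}

```text
t: 23.65
eef_pos: [0.4353, 0.079, 0.0753]
eef_rot: [0.0, -0.0, 1.0, 0.0]
contact_force: [0.0, -0.7, -3.8]
width: 0.0151
grasp_force: 58.8
```

{"op": "jog_arm", "data": {"deltas": [{"delta_pos": [0,0,0.0007],"delta_rot": [0,0,0],"hand": 0.01},{"delta_pos": [0,0,0.0007],"delta_rot": [0,0,0],"hand": 0.01},{"delta_pos": [0,0,0.0007],"delta_rot": [0,0,0],"hand": 0.01}]}}

```text
t: 23.9
eef_pos: [0.4352, 0.0789, 0.0746]
eef_rot: [-0.0, -0.0, 1.0, 0.0]
contact_force: [0.1, 0.2, -4.3]
width: 0.0153
grasp_force: 58.8
```

{"op": "jog_arm", "data": {"deltas": [{"delta_pos": [0,0,0.0005],"delta_rot": [0,0,0],"hand": 0.01},{"delta_pos": [0,0,0.0005],"delta_rot": [0,0,0],"hand": 0.01},{"delta_pos": [0,0,0.0005],"delta_rot": [0,0,0],"hand": 0.01}]}}

```text
t: 24.15
eef_pos: [0.4353, 0.0789, 0.0741]
eef_rot: [-0.0, -0.0, 1.0, 0.0]
contact_force: [0.0, 0.9, -3.4]
width: 0.0155
grasp_force: 58.8
```

{"op": "jog_arm", "data": {"deltas": [{"delta_pos": [0,0,0.0006],"delta_rot": [0,0,0],"hand": 0.01},{"delta_pos": [0,0,0.0006],"delta_rot": [0,0,0],"hand": 0.01},{"delta_pos": [0,0,0.0006],"delta_rot": [0,0,0],"hand": 0.01}]}}

```text
t: 24.4
eef_pos: [0.4357, 0.079, 0.0738]
eef_rot: [0.0, -0.0, 1.0, 0.0]
contact_force: [-0.2, -0.2, 1.3]
width: 0.0157
grasp_force: 59.4
```

{"op": "jog_arm", "data": {"deltas": [{"delta_pos": [0,0,0.0005],"delta_rot": [0,0,0],"hand": 0.01},{"delta_pos": [0,0,0.0005],"delta_rot": [0,0,0],"hand": 0.01},{"delta_pos": [0,0,0.0005],"delta_rot": [0,0,0],"hand": 0.01}]}}

```text
t: 24.65
eef_pos: [0.4361, 0.0791, 0.0737]
eef_rot: [0.001, -0.0, 1.0, 0.0]
contact_force: [-1.0, -2.3, 6.9]
width: 0.0156
grasp_force: 60.0
```

Contact made. Releasing, then moving to weight A.

{"op": "jog_arm", "data": {"deltas": [{"delta_pos": [0,0,-0.0005],"delta_rot": [0,0,0],"hand": 0.01},{"delta_pos": [0,0,-0.0005],"delta_rot": [0,0,0],"hand": 0.01},{"delta_pos": [0,0,-0.0005],"delta_rot": [0,0,0],"hand": 0.018},{"delta_pos": [0,0,-0.0005],"delta_rot": [0,0,0],"hand": 0.022},{"delta_pos": [0,0,-0.0005],"delta_rot": [0,0,0],"hand": 0.035},{"delta_pos": [0,0,-0.0005],"delta_rot": [0,0,0],"hand": 0.05},{"delta_pos": [0,0,-0.0005],"delta_rot": [0,0,0],"hand": 0.05},{"delta_pos": [0,0,-0.0005],"delta_rot": [0,0,0],"hand": 0.05}]}}

```text
t: 25.32
eef_pos: [0.4353, 0.0789, 0.0735]
eef_rot: [-0.0, -0.0, 1.0, 0.0]
contact_force: [-0.3, 0.3, -0.0]
width: 0.0503
grasp_force: 0.0
```

{"op": "jog_arm", "data": {"deltas": [{"delta_pos": [0,0,-0.02],"delta_rot": [0,0,0],"hand": 0.05},{"delta_pos": [0,0,-0.045],"delta_rot": [0,0,0],"hand": 0.05},{"delta_pos": [0,0,-0.08],"delta_rot": [0,0,0],"hand": 0.05},{"delta_pos": [-0.03,0.01,-0.083],"delta_rot": [0,0,0],"hand": 0.05},{"delta_pos": [-0.065,0.02,-0.083],"delta_rot": [0,0,0],"hand": 0.05},{"delta_pos": [-0.1,0.03,-0.083],"delta_rot": [0,0,0],"hand": 0.05},{"delta_pos": [-0.135,0.04,-0.083],"delta_rot": [0,0,0],"hand": 0.05},{"delta_pos": [-0.17,0.05,-0.083],"delta_rot": [0,0,0],"hand": 0.05},{"delta_pos": [-0.195,0.056,-0.083],"delta_rot": [0,0,0],"hand": 0.05},{"delta_pos": [-0.206,0.0585,-0.083],"delta_rot": [0,0,0],"hand": 0.05}]}}

```text
t: 26.15
eef_pos: [0.6435, 0.1388, 0.1551]
eef_rot: [-0.0, -0.001, 1.0, -0.001]
contact_force: [-0.4, -0.2, -0.1]
width: 0.0501
grasp_force: 0.0
```

{"op": "jog_arm", "data": {"deltas": [{"delta_pos": [0,0,0],"delta_rot": [0,0,0],"hand": 0.05},{"delta_pos": [0,0,0],"delta_rot": [0,0,0],"hand": 0.05},{"delta_pos": [0,0,0],"delta_rot": [0,0,0],"hand": 0.05},{"delta_pos": [0,0,0],"delta_rot": [0,0,0],"hand": 0.05}]}}

```text
t: 26.48
eef_pos: [0.6405, 0.1373, 0.1568]
eef_rot: [-0.0, -0.0, 1.0, 0.0]
contact_force: [0.8, 0.8, 0.2]
width: 0.0498
grasp_force: 0.0
```

```bash
python3 -c "
from h import *
snap('side','sb.png');snap('top','tb.png')"
python3 chkrun.py b B,.4356,.0791,.036,.038,.01 C,.447,-.0646,.036,.038,.01 D,.441,-.2185,.036,.038,.012 A,.641,.1376,.036,.044,.012
```

```text
26.5833 [0.64071732 0.13751796 0.15702292]
top B [4.36600e-01 7.91000e-02 9.01045e+01]
top C [ 0.45   -0.0646 60.1432]
top D [ 0.443  -0.2175 78.8325]
top A [ 0.643   0.1386 37.8763]
side B [ 0.4336  0.0801 45.1946]
side C [ 0.448  -0.0646 47.3616]
side D [ 0.44   -0.2155 49.9613]
side A [ 0.644   0.1356 28.1742]
```

B, C and D all stand within about 3 mm of their domes. Now weight A.

{"op": "jog_arm", "data": {"deltas": [{"delta_pos": [-0.001,0,0.02],"delta_rot": [0,0,0],"hand": 0.05},{"delta_pos": [-0.001,0,0.04],"delta_rot": [0,0,0],"hand": 0.05},{"delta_pos": [-0.001,0,0.06],"delta_rot": [0,0,0],"hand": 0.05},{"delta_pos": [-0.001,0,0.072],"delta_rot": [0,0,0],"hand": 0.05},{"delta_pos": [-0.001,0,0.077],"delta_rot": [0,0,0],"hand": 0.05},{"delta_pos": [-0.001,0,0.077],"delta_rot": [0,0,0],"hand": 0.05},{"delta_pos": [-0.001,0,0.077],"delta_rot": [0,0,0],"hand": 0.05},{"delta_pos": [-0.001,0,0.077],"delta_rot": [0,0,0],"hand": 0.05}]}}

```text
t: 27.25
eef_pos: [0.643, 0.1376, 0.0809]
eef_rot: [0.001, -0.0, 1.0, 0.0]
contact_force: [-0.3, -0.5, 0.5]
width: 0.0499
grasp_force: 0.0
```

{"op": "jog_arm", "data": {"deltas": [{"delta_pos": [0,0,0],"delta_rot": [0,0,0],"hand": 0.01},{"delta_pos": [0,0,0],"delta_rot": [0,0,0],"hand": 0.01},{"delta_pos": [0,0,0],"delta_rot": [0,0,0],"hand": 0.01},{"delta_pos": [0,0,0],"delta_rot": [0,0,0],"hand": 0.01},{"delta_pos": [0,0,0],"delta_rot": [0,0,0],"hand": 0.01},{"delta_pos": [0,0,0],"delta_rot": [0,0,0],"hand": 0.01}]}}

```text
t: 27.75
eef_pos: [0.6428, 0.1373, 0.0802]
eef_rot: [0.001, -0.0, 1.0, 0.0]
contact_force: [-0.6, -1.3, 5.2]
width: 0.0153
grasp_force: 58.6
```

{"op": "jog_arm", "data": {"deltas": [{"delta_pos": [0,0,-0.004],"delta_rot": [0,0,0],"hand": 0.01},{"delta_pos": [0,0,-0.008],"delta_rot": [0,0,0],"hand": 0.01},{"delta_pos": [0,0,-0.012],"delta_rot": [0,0,0],"hand": 0.01},{"delta_pos": [0,0,-0.014],"delta_rot": [0,0,0],"hand": 0.01},{"delta_pos": [0,0,-0.014],"delta_rot": [0,0,0],"hand": 0.01},{"delta_pos": [0,0,-0.014],"delta_rot": [0,0,0],"hand": 0.01}]}}

```text
t: 28.25
eef_pos: [0.6422, 0.1376, 0.0934]
eef_rot: [-0.0, -0.0, 1.0, 0.0]
contact_force: [-0.6, -0.4, -4.3]
width: 0.0157
grasp_force: 58.6
```

{"op": "jog_arm", "data": {"deltas": [{"delta_pos": [0.012,0.001,0],"delta_rot": [0,0,0],"hand": 0.01},{"delta_pos": [0.03,0.003,0],"delta_rot": [0,0,0],"hand": 0.01},{"delta_pos": [0.05,0.005,0],"delta_rot": [0,0,0],"hand": 0.01},{"delta_pos": [0.07,0.01,0],"delta_rot": [0,0,0],"hand": 0.01},{"delta_pos": [0.095,0.018,0],"delta_rot": [0,0,0],"hand": 0.01},{"delta_pos": [0.12,0.027,0],"delta_rot": [0,0,0],"hand": 0.01},{"delta_pos": [0.15,0.038,0],"delta_rot": [0,0,0],"hand": 0.01},{"delta_pos": [0.18,0.049,0],"delta_rot": [0,0,0],"hand": 0.01},{"delta_pos": [0.196,0.053,0],"delta_rot": [0,0,0],"hand": 0.01},{"delta_pos": [0.2012,0.0545,0],"delta_rot": [0,0,0],"hand": 0.01}]}}

```text
t: 29.08
eef_pos: [0.438, 0.1931, 0.0932]
eef_rot: [-0.001, -0.002, 1.0, 0.0]
contact_force: [0.1, 0.7, -4.5]
width: 0.0156
grasp_force: 58.8
```

{"op": "jog_arm", "data": {"deltas": [{"delta_pos": [0,0,0],"delta_rot": [0,0,0],"hand": 0.01},{"delta_pos": [0,0,0.004],"delta_rot": [0,0,0],"hand": 0.01},{"delta_pos": [0,0,0.008],"delta_rot": [0,0,0],"hand": 0.01},{"delta_pos": [0,0,0.012],"delta_rot": [0,0,0],"hand": 0.01},{"delta_pos": [0,0,0.016],"delta_rot": [0,0,0],"hand": 0.01},{"delta_pos": [0,0,0.017],"delta_rot": [0,0,0],"hand": 0.01},{"delta_pos": [0,0,0.017],"delta_rot": [0,0,0],"hand": 0.01},{"delta_pos": [0,0,0.017],"delta_rot": [0,0,0],"hand": 0.01}]}}

```text
t: 29.75
eef_pos: [0.4412, 0.1917, 0.0764]
eef_rot: [-0.0, 0.0, 1.0, -0.0]
contact_force: [0.2, 0.3, -4.8]
width: 0.0154
grasp_force: 58.8
```

{"op": "jog_arm", "data": {"deltas": [{"delta_pos": [0,0,0.001],"delta_rot": [0,0,0],"hand": 0.01},{"delta_pos": [0,0,0.001],"delta_rot": [0,0,0],"hand": 0.01},{"delta_pos": [0,0,0.001],"delta_rot": [0,0,0],"hand": 0.01}]}}

```text
t: 30.0
eef_pos: [0.4411, 0.192, 0.0756]
eef_rot: [0.0, -0.0, 1.0, 0.0]
contact_force: [-0.4, 0.9, -4.9]
width: 0.0155
grasp_force: 58.8
```

{"op": "jog_arm", "data": {"deltas": [{"delta_pos": [0,0,0.0007],"delta_rot": [0,0,0],"hand": 0.01},{"delta_pos": [0,0,0.0007],"delta_rot": [0,0,0],"hand": 0.01},{"delta_pos": [0,0,0.0007],"delta_rot": [0,0,0],"hand": 0.01}]}}

```text
t: 30.25
eef_pos: [0.441, 0.192, 0.0748]
eef_rot: [0.0, -0.0, 1.0, 0.0]
contact_force: [-1.1, 0.2, -4.0]
width: 0.0153
grasp_force: 58.8
```

{"op": "jog_arm", "data": {"deltas": [{"delta_pos": [0,0,0.0005],"delta_rot": [0,0,0],"hand": 0.01},{"delta_pos": [0,0,0.0005],"delta_rot": [0,0,0],"hand": 0.01},{"delta_pos": [0,0,0.0005],"delta_rot": [0,0,0],"hand": 0.01}]}}

```text
t: 30.5
eef_pos: [0.4412, 0.192, 0.0745]
eef_rot: [0.0, -0.0, 1.0, 0.0]
contact_force: [0.2, 1.1, -2.1]
width: 0.0151
grasp_force: 59.1
```

{"op": "jog_arm", "data": {"deltas": [{"delta_pos": [0,0,0.0005],"delta_rot": [0,0,0],"hand": 0.01},{"delta_pos": [0,0,0.0005],"delta_rot": [0,0,0],"hand": 0.01},{"delta_pos": [0,0,0.0005],"delta_rot": [0,0,0],"hand": 0.01}]}}

```text
t: 30.75
eef_pos: [0.4415, 0.1921, 0.0743]
eef_rot: [0.0, -0.0, 1.0, 0.0]
contact_force: [-0.7, -1.3, 3.9]
width: 0.0155
grasp_force: 59.7
```

{"op": "jog_arm", "data": {"deltas": [{"delta_pos": [0,0,-0.0003],"delta_rot": [0,0,0],"hand": 0.01},{"delta_pos": [0,0,-0.0003],"delta_rot": [0,0,0],"hand": 0.01},{"delta_pos": [0,0,-0.0003],"delta_rot": [0,0,0],"hand": 0.018},{"delta_pos": [0,0,-0.0003],"delta_rot": [0,0,0],"hand": 0.022},{"delta_pos": [0,0,-0.0003],"delta_rot": [0,0,0],"hand": 0.035},{"delta_pos": [0,0,-0.0003],"delta_rot": [0,0,0],"hand": 0.05},{"delta_pos": [0,0,-0.0003],"delta_rot": [0,0,0],"hand": 0.05},{"delta_pos": [0,0,-0.0003],"delta_rot": [0,0,0],"hand": 0.05}]}}

```text
t: 31.42
eef_pos: [0.441, 0.1919, 0.0741]
eef_rot: [-0.0, -0.0, 1.0, 0.0]
contact_force: [0.7, 0.2, -0.1]
width: 0.0499
grasp_force: 0.0
```

{"op": "jog_arm", "data": {"deltas": [{"delta_pos": [0,0,-0.02],"delta_rot": [0,0,0],"hand": 0.05},{"delta_pos": [0,0,-0.045],"delta_rot": [0,0,0],"hand": 0.05},{"delta_pos": [0,0,-0.08],"delta_rot": [0,0,0],"hand": 0.05},{"delta_pos": [0.015,0.025,-0.1],"delta_rot": [0,0,0],"hand": 0},{"delta_pos": [0.03,0.055,-0.11],"delta_rot": [0,0,0],"hand": 0},{"delta_pos": [0.045,0.085,-0.11],"delta_rot": [0,0,0],"hand": 0},{"delta_pos": [0.06,0.115,-0.11],"delta_rot": [0,0,0],"hand": 0},{"delta_pos": [0.075,0.145,-0.11],"delta_rot": [0,0,0],"hand": 0},{"delta_pos": [0.091,0.177,-0.11],"delta_rot": [0,0,0],"hand": 0},{"delta_pos": [0.091,0.177,-0.11],"delta_rot": [0,0,0],"hand": 0}]}}

```text
t: 32.25
eef_pos: [0.3454, 0.3751, 0.1838]
eef_rot: [-0.001, -0.005, 1.0, 0.001]
contact_force: [0.2, -0.1, 0.1]
width: -0.0001
grasp_force: 0.0
```

{"op": "jog_arm", "data": {"deltas": [{"delta_pos": [0,0,0],"delta_rot": [0,0,0],"hand": 0},{"delta_pos": [0,0,0],"delta_rot": [0,0,0],"hand": 0},{"delta_pos": [0,0,0],"delta_rot": [0,0,0],"hand": 0}]}}

```text
t: 32.5
eef_pos: [0.3508, 0.3678, 0.1841]
eef_rot: [0.0, 0.001, 1.0, -0.0]
contact_force: [0.6, 0.0, -0.5]
width: -0.0
grasp_force: 0.0
```

```bash
python3 - <<'E'
from h import *
snap('side','sc.png');snap('top','tc.png')
f=lambda i,k:cv2.resize(i,None,fx=k,fy=k,interpolation=cv2.INTER_CUBIC)
s=cv2.imread('pics/raw_sc.png')[100:290,200:290];t=cv2.imread('pics/raw_tc.png')[190:265,105:365]
s=f(s,3.1);s=s[:589]
t=np.vstack([f(t[:,:130],3.8),f(t[:,130:],3.8)])
h=max(s.shape[0],t.shape[0]);p=lambda i:cv2.copyMakeBorder(i,0,h-i.shape[0],0,0,0)
o=np.hstack([p(s),p(t)])[:600,:800];print(o.shape);cv2.imwrite('pics/vc.png',o)
E
python3 chkrun.py c A,.4401,.1926,.036,.038,.01 B,.4356,.0791,.036,.038,.01 C,.447,-.0646,.036,.038,.01 D,.441,-.2185,.036,.038,.01
```

```text
(589, 773, 3)
32.6 [0.35074257 0.36791832 0.18422997]
top A [ 0.4421  0.1926 80.7214]
top B [4.36600e-01 7.91000e-02 9.03097e+01]
top C [ 4.51000e-01 -6.46000e-02  7.26615e+01]
top D [ 0.443  -0.2175 78.9359]
side A [ 0.4381  0.1896 29.9071]
side B [ 0.4336  0.0821 45.1322]
side C [ 0.448  -0.0636 40.3984]
side D [ 0.44   -0.2155 49.2469]
```

View pics/vc.png

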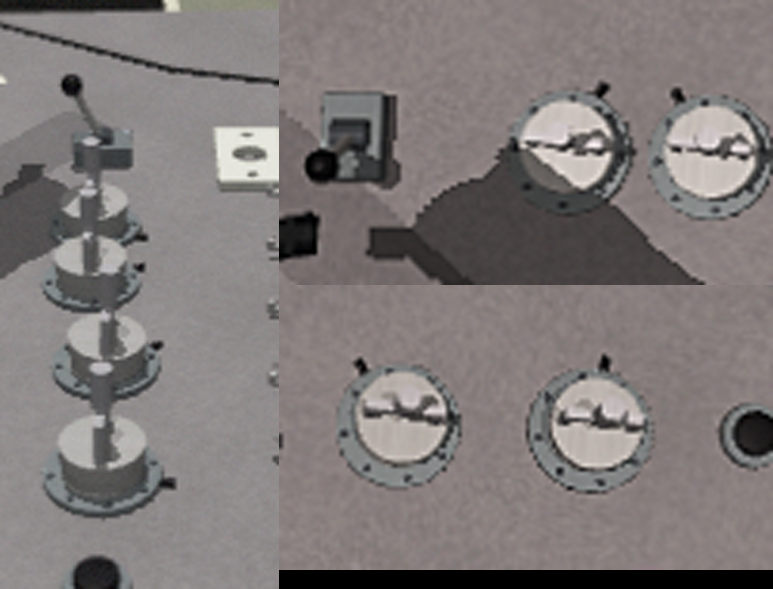

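All four weights stand on their domes, with disc centres at about (570,146), (712,153), (402,417) and (598,423). The latch knob is still toward the robot at (321,166). C looks a few mm toward +x, so I'll check its tilt numerically.

```bash
python3 - <<'E'
from h import *
from scipy.optimize import minimize
th=np.linspace(0,2*np.pi,90,endpoint=False)
I={c:cv2.GaussianBlur(cv2.cvtColor(cv2.imread(f'pics/raw_{c[0]}c.png'),6).astype(np.float32),(0,0),.6) for c in('top','side')}
cells=dict(A=(.4401,.1926),B=(.4346,.0791),C=(.446,-.0646),D=(.4397,-.2185))
def ringscore(cam,c,n,r):
    n=n/np.linalg.norm(n);u=np.cross([0,1,0],n);u/=np.linalg.norm(u);v=np.cross(n,u)
    f=lambda rr:cv2.remap(I[cam],np.float32([proj(cam,c+rr*(np.cos(t)*u+np.sin(t)*v)) for t in th]).reshape(-1,1,2),None,1)[:,0]
    return (f(r-.0035)-f(r+.0035))
for k,(cx,cy) in cells.items():
    for cam in('top','side'):
        # tilt coupled to offset: axis leans outward by d/33mm (contact toward centre)
        def cost(p,s):
            d=p; n=np.array([s*d[0]/.033,s*d[1]/.033,1]); 
            c=np.array([cx+d[0],cy+d[1],.038]); g=ringscore(cam,c,n,.036); return -np.clip(g,-20,60).mean()
        for s in(0,1):
            g=[(cost((i*.001,j*.001),s),i,j) for i in range(-7,8) for j in range(-7,8)]
            print(k,cam,'lean' if s else 'flat',min(g))
    # expected side px of neck top upright vs leaning
    for d in(0,.003): print(k,'necktop side crop px, x-off',d,((proj('side',(cx+d+d/.033*.074,cy,.112))-[200,100])*3.1).round(1),'disc',((proj('side',(cx+d,cy,.038))-[200,100])*3.1).round(1))
E
```

```text
A top flat (np.float32(-51.47622), 2, 0)
A top lean (np.float32(-51.412067), 2, 0)
A side flat (np.float32(-24.091682), -2, -4)
A side lean (np.float32(-24.484053), -1, -1)
A necktop side crop px, x-off 0 [ 91.9 138.2] disc [ 93.7 200.2]
A necktop side crop px, x-off 0.003 [101.2 138. ] disc [ 96.5 200.2]
B top flat (np.float32(-57.606686), 2, 1)
B top lean (np.float32(-57.6602), 2, 1)
B side flat (np.float32(-37.87015), -1, 2)
B side lean (np.float32(-37.16771), 0, -1)
B necktop side crop px, x-off 0 [ 87.7 190. ] disc [ 89.7 254.9]
B necktop side crop px, x-off 0.003 [ 97.7 189.7] disc [ 92.7 254.8]
C top flat (np.float32(-52.51159), 4, 0)
C top lean (np.float32(-53.265976), 4, 0)
C side flat (np.float32(-32.666245), 2, 1)
C side lean (np.float32(-33.173775), 2, 0)
C necktop side crop px, x-off 0 [102.2 266.8] disc [103.9 335.6]
C necktop side crop px, x-off 0.003 [113.2 266.5] disc [107.2 335.5]
D top flat (np.float32(-55.11153), 3, 2)
D top lean (np.float32(-55.3172), 3, 2)
D side flat (np.float32(-39.15066), 1, 3)
D side lean (np.float32(-36.036167), 1, 1)
D necktop side crop px, x-off 0 [ 97.8 369.1] disc [ 99.8 442.6]
D necktop side crop px, x-off 0.003 [110.1 368.7] disc [103.5 442.4]
```

```bash
python3 - <<'E'
from h import *
g=cv2.cvtColor(cv2.imread('pics/raw_sc.png'),6)
for n,(x,y) in dict(A=(229.5,145),B=(228.5,161),C=(233,186),D=(232,219)).items():
    for r in (y,y+4,y+8): print(n,int(r),int(x)-8,g[int(r),int(x)-8:int(x)+10])
E
```

```text
A 145 221 [122 119 106 117 109 134 183 185 183 182 166  96  38  37  47  85 130 131]
A 149 221 [123 117  95  58  62  67  83  85  83  79  74  68  64  62  63  64  65  61]
A 153 221 [145 133  81  67  59  64  79  83  85  86  76  67  60  63  59  60  57  62]
B 161 220 [ 84  90 100 103 107 138 185 183 183 183 174 122  99 156 177 177 178 176]
B 165 220 [105 105 129 181 174 142  82  84  84  81  78  75 100 159 181 180 182 181]
B 169 220 [ 76  85 119 164 181 161  83  85  85  81  79  85 106 125 178 169 130 120]
C 186 225 [178 165  87  84  76  84 119 167 184 182 184 184 176 117  75  97 132 124]
C 190 225 [ 86  86  86  85  82  82  81  85  85  87  82  79  80  71  67  79 115 135]
C 194 225 [ 79  85  83  83  82  86  83  83  88  85  85  82  75  70  63  72 109 109]
D 219 224 [ 80  80  81  83  95 146 182 183 184 182 182 166  98  83  82  83  79  80]
D 223 224 [103  80  83  77  79  80  86  87  90  85  79  79  72  69  70  80  80  78]
D 227 224 [62 65 65 65 69 77 88 85 88 83 81 73 63 65 63 62 64 62]
```

The neck tops show tilts of only about 2°, so all four weights are fine. Now the latch: lower the shut fingers on the robot's side of the lever and push to +x.

{"op": "jog_arm", "data": {"deltas": [{"delta_pos": [0,0,0.03],"delta_rot": [0,0,0],"hand": 0},{"delta_pos": [0,0,0.06],"delta_rot": [0,0,0],"hand": 0},{"delta_pos": [0,0,0.09],"delta_rot": [0,0,0],"hand": 0},{"delta_pos": [0,0,0.115],"delta_rot": [0,0,0],"hand": 0},{"delta_pos": [0,0,0.126],"delta_rot": [0,0,0],"hand": 0},{"delta_pos": [0,0,0.126],"delta_rot": [0,0,0],"hand": 0},{"delta_pos": [0,0,0.126],"delta_rot": [0,0,0],"hand": 0}]}}

```text
t: 33.18
eef_pos: [0.3505, 0.3688, 0.0588]
eef_rot: [0.0, 0.0, 1.0, 0.0]
contact_force: [0.6, 0.6, 1.0]
width: -0.0002
grasp_force: 0.0
```

{"op": "jog_arm", "data": {"deltas": [{"delta_pos": [-0.01,0,0],"delta_rot": [0,0,0],"hand": 0},{"delta_pos": [-0.02,0,0],"delta_rot": [0,0,0],"hand": 0},{"delta_pos": [-0.03,0,0],"delta_rot": [0,0,0],"hand": 0},{"delta_pos": [-0.04,0,0],"delta_rot": [0,0,0],"hand": 0},{"delta_pos": [-0.05,0,0],"delta_rot": [0,0,0],"hand": 0},{"delta_pos": [-0.06,0,0],"delta_rot": [0,0,0],"hand": 0},{"delta_pos": [-0.07,0,0],"delta_rot": [0,0,0],"hand": 0},{"delta_pos": [-0.08,0,0],"delta_rot": [0,0,0],"hand": 0},{"delta_pos": [-0.09,0,0],"delta_rot": [0,0,0],"hand": 0},{"delta_pos": [-0.1,0,0],"delta_rot": [0,0,0],"hand": 0}]}}

```text
t: 34.02
eef_pos: [0.451, 0.3688, 0.058]
eef_rot: [-0.0, -0.0, 1.0, -0.0]
contact_force: [0.0, 0.2, -1.0]
width: 0.0
grasp_force: 0.5
```

{"op": "jog_arm", "data": {"deltas": [{"delta_pos": [-0.005,0,0],"delta_rot": [0,0,0],"hand": 0},{"delta_pos": [-0.01,0,0],"delta_rot": [0,0,0],"hand": 0},{"delta_pos": [-0.015,0,0],"delta_rot": [0,0,0],"hand": 0},{"delta_pos": [-0.015,0,0],"delta_rot": [0,0,0],"hand": 0},{"delta_pos": [-0.015,0,0],"delta_rot": [0,0,0],"hand": 0}]}}

```text
t: 34.43
eef_pos: [0.4652, 0.3689, 0.0581]
eef_rot: [0.0, -0.0, 1.0, 0.0]
contact_force: [-0.5, -0.2, 0.9]
width: 0.0
grasp_force: 0.0
```

{"op": "jog_arm", "data": {"deltas": [{"delta_pos": [-0.003,0,0],"delta_rot": [0,0,0],"hand": 0},{"delta_pos": [-0.006,0,0],"delta_rot": [0,0,0],"hand": 0},{"delta_pos": [-0.008,0,0],"delta_rot": [0,0,0],"hand": 0},{"delta_pos": [-0.008,0,0],"delta_rot": [0,0,0],"hand": 0}]}}

```text
t: 34.77
eef_pos: [0.4681, 0.3694, 0.0577]
eef_rot: [-0.005, -0.001, 1.0, -0.001]
contact_force: [-20.8, -4.3, 13.3]
width: -0.0005
grasp_force: 10.7
```

{"op": "jog_arm", "data": {"deltas": [{"delta_pos": [-0.002,0,0],"delta_rot": [0,0,0],"hand": 0},{"delta_pos": [-0.004,0,0],"delta_rot": [0,0,0],"hand": 0},{"delta_pos": [-0.004,0,0],"delta_rot": [0,0,0],"hand": 0}]}}

```text
t: 35.02
eef_pos: [0.4683, 0.3697, 0.057]
eef_rot: [-0.008, -0.002, 1.0, -0.001]
contact_force: [-34.2, -6.5, 17.5]
width: -0.0
grasp_force: 17.2
```

```bash
python3 - <<'E'
from h import *
snap('side','sd.png')
a=cv2.cvtColor(cv2.imread('pics/raw_sc.png'),6);g=cv2.cvtColor(cv2.imread('pics/raw_sd.png'),6)
for q in(-.5,0,.3,.5): print(q,proj('side',(.458+.08*np.sin(q),.368,.025+.08*np.cos(q))).round(1))
for nm,i in(('before',a),('now',g)):
    print(nm)
    for r in range(118,150,2): print(r,''.join('#' if v<45 else '+' if v<90 else '.' for v in i[r,210:262]))
E
```

```text
-0.5 [223.4 127.2]
0 [234.1 124.5]
0.3 [240.7 125.3]
0.5 [244.8 126.9]
before
118 ..........................+++##++...................
120 .................................++++##++...........
122 .........................................+++#####+++
124 ...........++++.....................................
126 ..........######....................................
128 ..........######+...................................
130 ...........+###+....................................
132 ...............++...................................
134 ................+...................................
136 .................+..................................
138 .................+++................................
140 ...................+................................
142 ....................+..+++..........................
144 ......................+++++.........................
146 ..............++......++++..........................
148 ..............+++++++++++++++++++...................
now
118 ........................#######++...................
120 .......................+######+..++++##++...........
122 ........................######+..........+++#####+++
124 ........................+####+..++..................
126 ........................+####+######+...............
128 ........................+####+######+...............
130 ........................++###++####+................
132 .............................+++....................
134 .............................+......................
136 ...........................++.......................
138 ..........................++........................
140 .........................++.........................
142 ....................++++.+++++++....................
144 .....................++####++++++...................
146 ......................+###+++++++...................
148 ..............++++++++++++++++++++..................
```

The knob is at about column 243 (predicted 244.8 for fully over, with the same 1 px bias as before), and the 34 N shows the hard stop. Backing off and checking.

{"op": "jog_arm", "data": {"deltas": [{"delta_pos": [0.015,0,0],"delta_rot": [0,0,0],"hand": 0},{"delta_pos": [0.04,0,0],"delta_rot": [0,0,0],"hand": 0},{"delta_pos": [0.07,0,0],"delta_rot": [0,0,0],"hand": 0},{"delta_pos": [0.1,0,0],"delta_rot": [0,0,0],"hand": 0},{"delta_pos": [0.1,0,-0.03],"delta_rot": [0,0,0],"hand": 0},{"delta_pos": [0.1,0.02,-0.06],"delta_rot": [0,0,0],"hand": 0},{"delta_pos": [0.1,0.05,-0.09],"delta_rot": [0,0,0],"hand": 0},{"delta_pos": [0.1,0.07,-0.11],"delta_rot": [0,0,0],"hand": 0},{"delta_pos": [0.1,0.07,-0.12],"delta_rot": [0,0,0],"hand": 0},{"delta_pos": [0.1,0.07,-0.12],"delta_rot": [0,0,0],"hand": 0}]}}

```text
t: 35.9
eef_pos: [0.3775, 0.4407, 0.1805]
eef_rot: [0.001, -0.001, 1.0, 0.002]
contact_force: [1.0, -0.7, -0.5]
width: -0.0001
grasp_force: 0.0
```

{"op": "jog_arm", "data": {"deltas": [{"delta_pos": [0,0,0],"delta_rot": [0,0,0],"hand": 0},{"delta_pos": [0,0,0],"delta_rot": [0,0,0],"hand": 0},{"delta_pos": [0,0,0],"delta_rot": [0,0,0],"hand": 0},{"delta_pos": [0,0,0],"delta_rot": [0,0,0],"hand": 0},{"delta_pos": [0,0,0],"delta_rot": [0,0,0],"hand": 0},{"delta_pos": [0,0,0],"delta_rot": [0,0,0],"hand": 0}]}}

```text
t: 36.4
eef_pos: [0.377, 0.4385, 0.1778]
eef_rot: [-0.0, 0.0, 1.0, -0.0]
contact_force: [-0.1, -0.6, -0.4]
width: 0.0001
grasp_force: 0.0
```

```bash
python3 - <<'E'
from h import *
snap('side','se.png');snap('top','te.png')
g=cv2.cvtColor(cv2.imread('pics/raw_se.png'),6)
for r in range(120,140,2): print(r,''.join('#' if v<45 else '+' if v<90 else '.' for v in g[r,210:262]))
for n in('s','t'):
    a=cv2.imread(f'pics/raw_{n}c.png');b=cv2.imread(f'pics/raw_{n}e.png');d=cv2.absdiff(a,b).max(2)
    for nm,(x,y) in dict(A=(.44,.1926),B=(.4356,.079),C=(.447,-.0646),D=(.441,-.2185)).items():
        u=proj('side' if n=='s' else 'top',(x,y,.05)).astype(int);w=d[u[1]-18:u[1]+18,u[0]-15:u[0]+15];print(n,nm,(w>40).mean().round(3))
E
python3 chkrun.py e A,.4401,.1926,.036,.038,.01 B,.4356,.0791,.036,.038,.01 C,.447,-.0646,.036,.038,.01 D,.441,-.2185,.036,.038,.01
```

```text
120 .................................++++##++...........
122 .........................................+++#####+++
124 ................................++..................
126 ..............................######................
128 ..............................######+...............
130 ..............................+####+................
132 ..............................+.....................
134 ..............................+.....................
136 ............................++......................
138 ...........................+........................
s A 0.199
s B 0.064
s C 0.0
s D 0.0
t A 0.175
t B 0.0
t C 0.0
t D 0.0
36.5 [0.37697581 0.43874952 0.17795729]
top A [ 0.4421  0.1926 90.367 ]
top B [4.3660e-01 7.9100e-02 8.9921e+01]
top C [ 4.51000e-01 -6.46000e-02  7.22932e+01]
top D [ 0.443  -0.2175 78.5737]
side A [ 0.4381  0.1936 42.3326]
side B [ 0.4336  0.0821 43.6527]
side C [ 0.448  -0.0636 40.1087]
side D [ 0.44   -0.2155 49.0598]
```

The weights haven't moved (the differences at A and B are shadow), the lever stays over, and the arm is clear. Handing in.

```bash
python3 -c "
from rig import *
print(hand_in())"
```

```text
the job is handed in; nothing more can be done
None
```

I pressed and released the zero button, stood all four weights on their domes (about 2° tilt by my measurement), pushed the latch fully over and handed the job in; no verdict came back.

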